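# Sort the patio table after lunch

## Task

Sort the things left about the patio table: stand the pepper grinder in the wide bay of the bamboo caddy and the salt shaker in its narrow bay, stand the empty glass cruet in the grey washing-up tub in the free space beside the red tumbler, and put the spare jar away in the jar rack. The jar already in the rack is older stock, so move it up to the low-lipped front end and stand the new jar behind it. It is glass and ceramic: set everything down upright and gently, and leave the tumbler standing where it is.

Things in the scene. Friction and masses are not known exactly. Their poses are not given: they have to be found in the camera images.
- grinder_c (a point): White ceramic pepper grinder with a small steel turning knob on top, loose, upright, 0.2 to 0.45 kg, 120 mm tall, round. The point is on its axis half-way up, 60 mm above its underside; z up. Body diameter 52 mm at the foot, tapering to 45 mm from 60 to 82 mm above the underside (good to grip there), slightly narrower head up to 104 mm, knob 18 mm wide at 108 to 120 mm. It starts standing on the table.
- shaker_c (a point): Stainless steel salt shaker, loose, upright cylinder 42 mm in diameter and 95 mm tall with a low domed, pierced top, 0.1 to 0.25 kg. The point is on its axis half-way up, 47.5 mm above its underside. It starts standing on the table.
- cruet_c (a point): Empty clear glass cruet, loose, upright, round, no handle or stopper, 140 mm tall, 0.15 to 0.35 kg. The point is on its axis half-way up, 70 mm above its underside. Body 58 mm wide up to 30 mm, sloping in to a neck 26 to 28 mm wide from 82 to 132 mm above the underside (grip it there, low on the neck), lip 30 mm wide at the top. It starts standing on the table.
- jar_new_c (a point): The new (spare) jar: sealed jar with steel lid and plain paper label, loose, upright, round, 52 mm in diameter, 70 mm tall, 0.14 to 0.28 kg. It starts standing on the table, outside the rack. The point is on its axis half-way up, 35 mm above its underside.
- jar_old_c (a point): The older jar: the same kind and size as the new jar (52 mm in diameter, 70 mm tall), told by its place: it starts standing in the rear half of the rack, on the rack's floor. The point is on its axis half-way up, 35 mm above its underside.
- caddy: Bamboo caddy, fixed; place and yaw (any) vary by start. Open box 170 mm (its x) by 96 mm (its y), rim 34 mm above the table, floor and walls 6 mm. A divider splits it into a wide bay (grinder), inside 90 x 84 mm, centred at x = -34 mm, y = 0 in its frame, and a narrow bay (shaker), inside 62 x 84 mm, centred at x = +48 mm, y = 0. Origin: centre of its underside, on the table; z up.
- tub: Grey plastic washing-up tub, fixed; place and yaw vary by start. Open box 200 mm (its x) by 150 mm (its y), rim 50 mm above the table with a flange of up to 22 mm, floor and walls 4 mm, plain inside. The red tumbler stands in its -x half; its +x half is free. Origin: centre of its underside, on the table; z up.
- rack: Jar rack, fixed; place and yaw vary by start. One lane for two jars, one behind the other: inside 150 mm (its x) by 72 mm (its y), wooden floor 5 mm thick, dark steel sides and back 25 mm above the table. The front end, at its -x, has only an 11 mm lip. Front place about x = -38 mm, rear place about x = +38 mm, y = 0. Origin: centre of its underside, on the table; z up.
- tumbler_c (a point): Red plastic tumbler, loose, open, 110 mm tall, 66 mm wide at the rim, upright in the tub's -x half; to be left there. The point is on its axis half-way up. (Other bystanders are fixed: trivet, candle and coasters among the things, none over 45 mm tall; taller ones only at the back and sides of the table.)
Mind the look-alikes: they are no part of the job. Leave any brown look-alike of the part that bears grinder_c alone. What is shaped like the part that bears jar_old_c but blue or turquoise is not meant.

How it is judged (in metres and radians):
At the end, for the whole second after the job is handed in: Upright (within 0.1 rad), at rest, each on its floor: grinder in the wide bay, shaker in the narrow bay, cruet in the tub, older jar at least 20 mm in front of the rack's middle, new jar behind the middle; tumbler upright within 25 mm of its start (x of grinder_c in the frame of caddy between -0.056 and -0.012 m and y of grinder_c in the frame of caddy between -0.019 and 0.019 m and z of grinder_c in the frame of caddy between 0.062 and 0.071 m and angle between each of grinder_c, shaker_c, cruet_c, jar_old_c, jar_new_c, tumbler_c's own z axis and vertical below 0.1 rad and linear speed of each of grinder, shaker, cruet, jar_old, jar_new, tumbler below 0.02 m/s and angular speed of each of grinder, shaker, cruet, jar_old, jar_new below 0.2 rad/s and x of shaker_c in the frame of caddy between 0.035 and 0.061 m and y of shaker_c in the frame of caddy between -0.024 and 0.024 m and z of shaker_c in the frame of caddy between 0.0495 and 0.0585 m and x of cruet_c in the frame of tub between -0.07 and 0.07 m and y of cruet_c in the frame of tub between -0.045 and 0.045 m and z of cruet_c in the frame of tub between 0.07 and 0.079 m and x of jar_old_c in the frame of rack between -0.055 and -0.02 m and y of jar_old_c in the frame of rack between -0.014 and 0.014 m and z of jar_old_c in the frame of rack between 0.036 and 0.045 m and x of jar_new_c in the frame of rack between 0 and 0.055 m and y of jar_new_c in the frame of rack between -0.014 and 0.014 m and z of jar_new_c in the frame of rack between 0.036 and 0.045 m and distance of tumbler_c from where it was at the start of the episode below 0.025 m); the robot touches nothing.
It fails at once if the tumbler is knocked over (angle between tumbler_c's own z axis and vertical above 0.5 rad).
It fails at once if a thing is let fall (more than about 18 mm) or knocked flying ((linear speed of grinder above 0.6 m/s and contact force between grinder and the fingers below 0.2 N) or (linear speed of shaker above 0.6 m/s and contact force between shaker and the fingers below 0.2 N) or (linear speed of cruet above 0.6 m/s and contact force between cruet and the fingers below 0.2 N) or (linear speed of jar_new above 0.6 m/s and contact force between jar_new and the fingers below 0.2 N) or (linear speed of jar_old above 0.6 m/s and contact force between jar_old and the fingers below 0.2 N)).
It fails at once if a thing is banged down in its place (contact force between any of grinder, shaker and caddy above 60 N or contact force between cruet and tub above 60 N or contact force between any of jar_new, jar_old and rack above 60 N).
It also fails if it takes over 115 s, if anything falls off the work surface, if the arm or the gripper's body presses on something with over 40 N, if the wrist force passes 120 N, or if a joint passes its speed limit or range.

## Robot

A 6-joint arm with a two-finger parallel gripper is mounted at the origin on the work surface. World frame = base frame: x ahead of the robot, y to its left, z up, the work surface at z = 0. Lengths are in mm, angles in rad, forces in N, time in s.
With the tool pointing down it reaches from about 350 to 875 mm from the base axis. Payload 15.5 kg.
Tool frame: the origin (TCP) lies at the very end of the fingers, on their centre line; the grasp point (between the pads) lies 19 mm behind it; y points along the fingers, x is the direction in which the jaws open and shut, and the axes are right-handed (so a half turn about y gives the same grasp; the last joint's range is limited). The gripper opens to 85 mm and grips with 20 to 120 N. Pads are 22 mm wide; open, the fingers measure 114 mm over their backs; the gripper's body (76 mm by 85 mm) begins 54 mm behind the grasp point. The pads swing forward as they close: fully open they stand 13 mm farther back than shut.
Start: joints at [1.145, 0.494, 1.345, -0, 1.302, -0.096], TCP at [202.995, 591.117, 231.277] pointing down, gripper open.
Joint ranges: [-2.91, 2.91], [-0.82, 2.16], [0.22, 2.67], [-1.22, 4.37], [0.12, 2.79], [-3.08, 3.08]. Speed limits (rad/s): [1.89, 1.89, 2.57, 3.01, 3.01, 3.01].

## Interface

Orientations are given as a 3x3 rotation matrix whose columns are the frame's x, y, z axes.
In Python, from cell import bot gives the robot as it stands.
- The arm moves only by the shell command python3 -m creep 'ROWS'. ROWS is JSON, a list that holds one entry, the list of rows, each a list of 7 numbers: the closure, from 0 (fully open) to 1 (shut), then the shift along the tool's x, y, z in m, then the turn, a rotation vector about the tool's x, y, z in rad. In form: [[[gripper, tx, ty, tz, rx, ry, rz], ...]]. A call has 1 to 10 rows; each row shifts and turns the commanded pose from where the row before left it, along the tool's axes as they then stand; what a row does not reach is not made up. A row lasts 1/8 s, in which the tool goes at most 62.5 mm and 10.7 degrees, less where a joint would pass 70% of its speed; a pose out of reach is approached as far as the arm can. A call with a gripper value outside its range is refused whole. The fingers move at their own pace and stop on an object; the grip force is fixed at half the most. Time passes only in rows, so rows that do not move let the fingers close. It gives the time, the measured TCP pose, the force and the opening at its end, in the units of the state.
- bot.read_state(): the state, without advancing time (a new reading comes with each control period).
- bot.grab_frame(name): name is "side" or "top"; returns the picture (400x640x3 uint8, blue, green, red); there is no depth.
- bot.calibration(name): a dict with "fovy" (degrees; the focal length in pixels is half the picture's height over the tangent of half this angle, whatever the lens; pixels are square), "cx", "cy" (the principal point, pixels), "k1" (the pictures are not rectified: a ray, as slopes to the right and down, at radius r is drawn at 1 + k1 r^2 times it, then the intrinsics apply), "camera_from_world" (4x4, takes a point from world to camera coordinates). Camera axes: x right, y down, z forward; pixel columns grow to the right and rows downward; lengths in mm; the calibration is good to about 2 mm. A picture is of the moment at which its call begins. calibration takes no time and is no camera call.
- bot.job_done(): hands the job in, once; it reports no verdict.
The state is a dict: "time": time; "qpos": joint angles; "joint_vel": joint speeds; "joint_efforts": joint torques, N m; "ee_pos": TCP position; "tool_rot": TCP orientation; "wrist_force": force on the tool from outside, world axes, zero at the start; "wrist_torque": the same for the moment, N m; "gripper_width": finger opening in mm.
Only numpy, scipy, OpenCV 4.12 (cv2) and the standard library are available. Lean on these libraries where they do the work, as an engineer would, in place of code of your own. Each camera call takes 0.05 s, during which the arm holds its last target.

## Working session

There is one attempt and no reset: what is moved stays moved. The work goes in short steps, Python scripts to look and compute and a shell command to move; the robot and the scene stay as the last step left them, time stands still between calls to the robot, and variables do not carry over. Pictures are saved under pics/ and viewed, and the job is handed in when it is done.

```bash
ls; mkdir -p pics; python3 - <<'E'
from cell import bot
import cv2,json
s=bot.read_state(); print(s)
for n in("side","top"):
    cv2.imwrite(f"pics/{n}0.png",bot.grab_frame(n)); print(bot.calibration(n))
E
```

```text
pics
{'time': 0.0, 'qpos': array([ 1.14449741e+00,  4.94166299e-01,  1.34614084e+00,  4.78139715e-05,
        1.30248580e+00, -9.55139466e-02]), 'joint_vel': array([-4.78034388e-05, -1.08151555e-03, -7.47288627e-04, -1.01205470e-03,
        4.57222820e-04, -1.60123301e-03]), 'joint_efforts': array([-4.25952909e-03, -8.82189918e+01, -3.83864629e+01, -5.20203885e-04,
        1.03512872e-02, -3.41006557e-05]), 'ee_pos': array([202.83255031, 590.79259407, 230.70745829]), 'tool_rot': array([[ 3.24797238e-01, -5.38301528e-04, -9.45783519e-01],
       [ 9.45782923e-01, -1.07380304e-03,  3.24797644e-01],
       [-1.19042429e-03, -9.99999279e-01,  1.60348131e-04]]), 'wrist_force': array([-0.16189963,  0.23612066,  0.16632438]), 'wrist_torque': array([-0.03777502,  0.09105054,  0.03048785]), 'gripper_width': 85.49478989684953}
{'fovy': 57.91481095575645, 'cx': 322.6580779767991, 'cy': 200.83304749161502, 'k1': 0.023969478272782674, 'camera_from_world': array([[ 9.14983385e-01, -4.03467725e-01,  4.38180495e-03,
        -4.38835513e+02],
       [-2.00354837e-01, -4.63737064e-01, -8.63021364e-01,
         2.08480128e+02],
       [ 3.50233272e-01,  7.88772293e-01, -5.05148419e-01,
         7.67711111e+02],
       [ 0.00000000e+00,  0.00000000e+00,  0.00000000e+00,
         1.00000000e+00]])}
{'fovy': 46.88097670593318, 'cx': 325.78834678753, 'cy': 195.7871638967544, 'k1': -0.07528069458904116, 'camera_from_world': array([[-4.49271263e-03, -9.99989815e-01,  4.31376592e-04,
         9.44882874e+01],
       [-9.99218888e-01,  4.47231158e-03, -3.92633615e-02,
         5.06805289e+02],
       [ 3.92610323e-02, -6.07438639e-04, -9.99228804e-01,
         1.22575002e+03],
       [ 0.00000000e+00,  0.00000000e+00,  0.00000000e+00,
         1.00000000e+00]])}
```

View pics/top0.png

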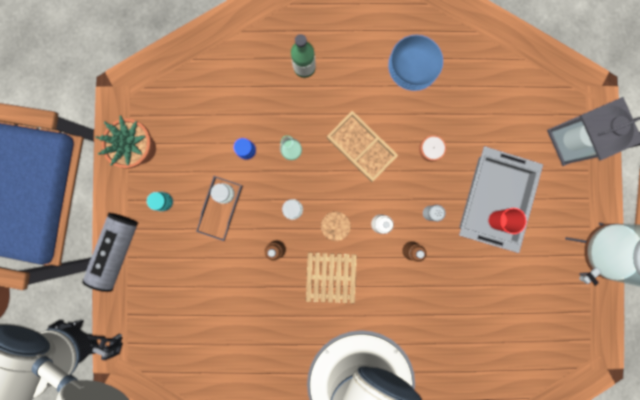

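View pics/side0.png

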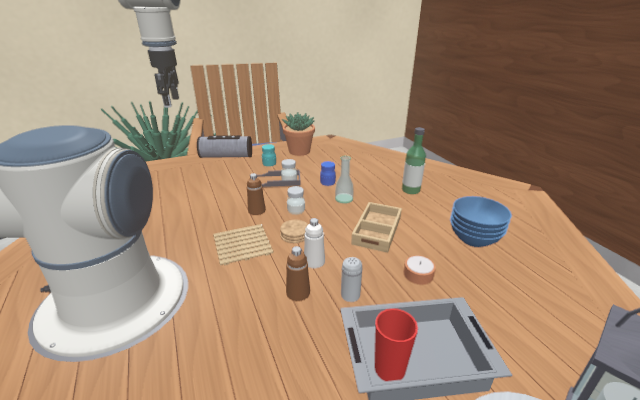

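The top view shows the cruet at about (290,148), new jar at (292,209), grinder at (382,224), shaker at (433,213), caddy at (362,146), tub at (500,200), rack at (220,208) with the old jar at (221,193), and trivets and candle. I'll zoom in.

```bash
cat > h.py <<'E'
import numpy as np,cv2
from cell import bot
def K(n):
    c=bot.calibration(n); f=200/np.tan(np.radians(c['fovy'])/2); return c,f
def ray(n,u,v):
    c,f=K(n); d=np.array([(u-c['cx'])/f,(v-c['cy'])/f]); p=d.copy()
    for _ in range(30): p=d/(1+c['k1']*(p@p))
    T=c['camera_from_world']; R=T[:3,:3]; o=-R.T@T[:3,3]
    return o,R.T@np.array([p[0],p[1],1.])
def plane(n,u,v,z):
    o,d=ray(n,u,v); return o+d*(z-o[2])/d[2]
def proj(n,P):
    c,f=K(n); T=c['camera_from_world']; q=T[:3,:3]@np.asarray(P,float)+T[:3,3]; p=q[:2]/q[2]; p=p*(1+c['k1']*(p@p)); return p*f+[c['cx'],c['cy']]
def tri(u1,u2):
    A=np.zeros((3,3));b=np.zeros(3);rs=[ray('top',*u1),ray('side',*u2)]
    for o,d in rs:
        d=d/np.linalg.norm(d);M=np.eye(3)-np.outer(d,d);A+=M;b+=M@o
    return np.linalg.solve(A,b)
def crop(img,x0,y0,x1,y1,s,fn):
    c=cv2.resize(img[y0:y1,x0:x1],None,fx=s,fy=s,interpolation=cv2.INTER_CUBIC)
    for x in range((x0+9)//10*10,x1,10):
        cv2.line(c,((x-x0)*s,0),((x-x0)*s,4),(0,255,255),1)
        if x%20==0: cv2.putText(c,str(x),((x-x0)*s,14),0,.35,(0,255,255),1)
    for y in range((y0+9)//10*10,y1,10):
        cv2.line(c,(0,(y-y0)*s),(4,(y-y0)*s),(0,255,255),1)
        if y%20==0: cv2.putText(c,str(y),(6,(y-y0)*s+4),0,.35,(0,255,255),1)
    cv2.imwrite('pics/'+fn,c)
E
python3 - <<'E'
from h import *
t=cv2.imread('pics/top0.png');s=cv2.imread('pics/side0.png')
crop(t,190,100,350,220,5,'ta.png');crop(t,315,100,475,220,5,'tb.png');crop(t,360,140,552,260,4,'tc.png')
crop(s,230,140,430,290,4,'sa.png')
crop(s,260,220,510,398,3,'sb.png')
E
```

```text
(no output)
```

View pics/ta.png

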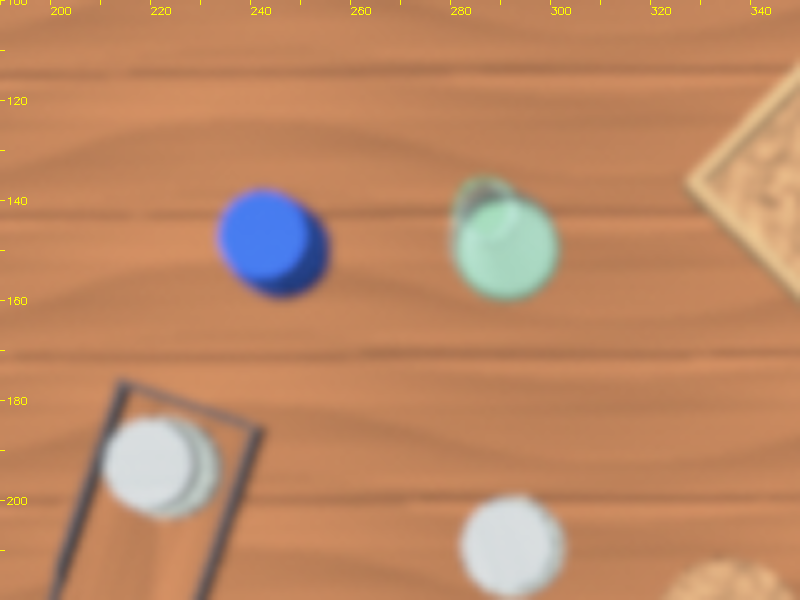

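View pics/tb.png

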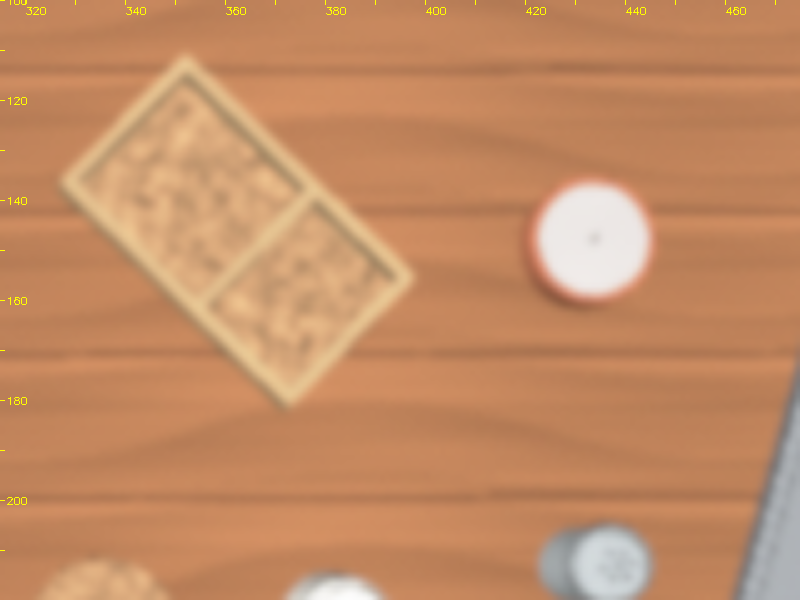

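View pics/tc.png

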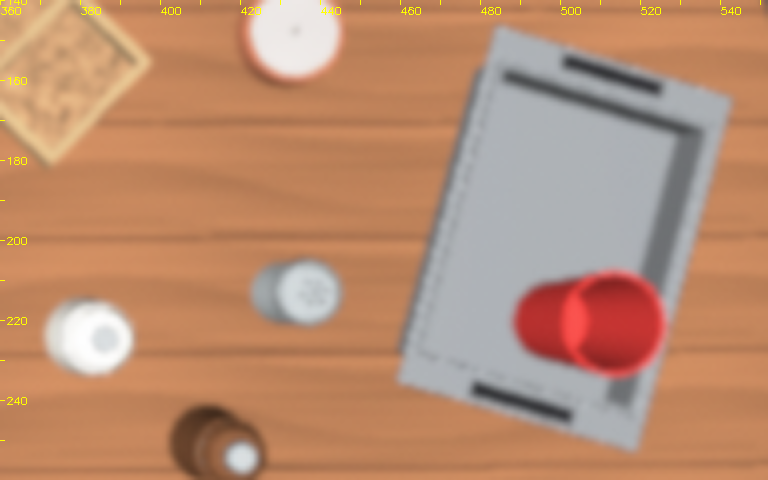

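View pics/sa.png

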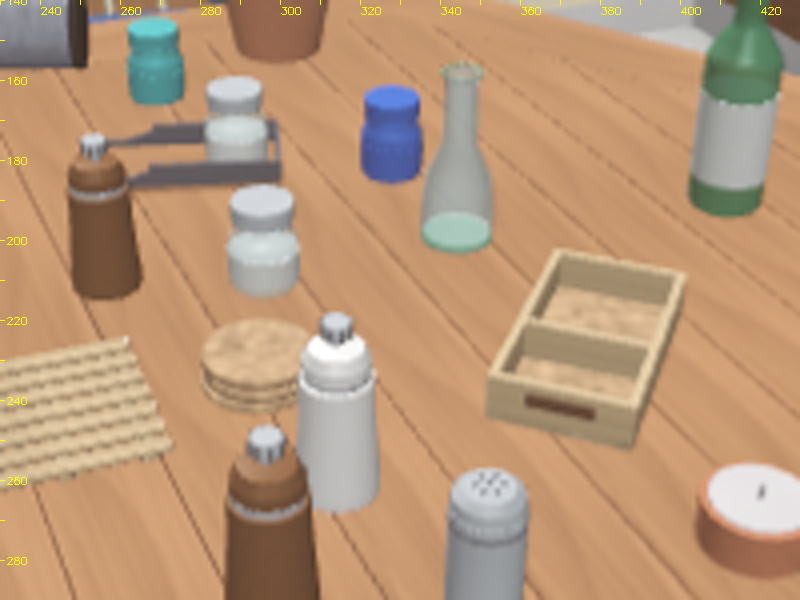

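View pics/sb.png

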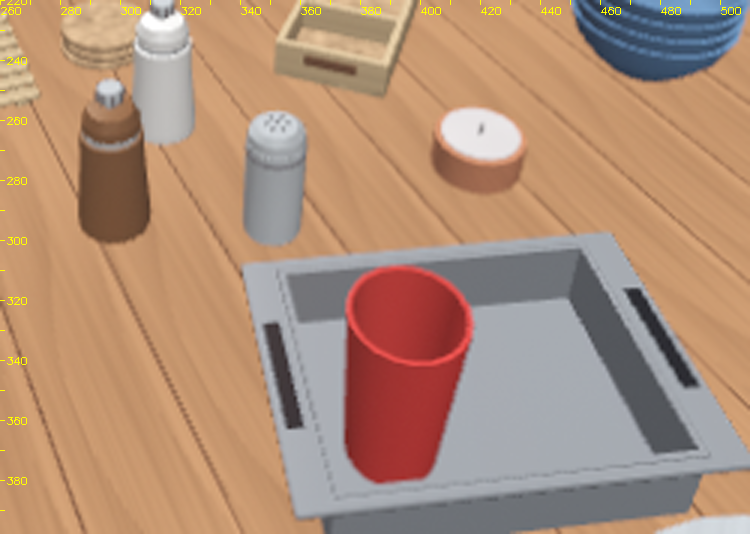

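The close-ups show the caddy corners at (326,136), (352,111), (396,155) and (371,181), with the wide bay at upper-left. The tub flange corners are near (481,147), (541,165), (517,253) and (460,235). The rack's back corners are (213,177) and (243,186). I'll work these out in numbers.

```bash
python3 - <<'E'
from h import *
t=cv2.imread('pics/top0.png')
crop(t,185,165,255,250,7,'td.png')
def f(n,u,v,z): return np.round(plane(n,u,v,z),1)[:2]
def rep(name,cs,z):
    P=np.array([plane('top',*c,z)[:2] for c in cs]); c=P.mean(0)
    e=[P[(i+1)%4]-P[i] for i in range(4)]
    print(name,c.round(1),[(round(np.linalg.norm(a)),round(np.degrees(np.arctan2(a[1],a[0])),1)) for a in e]); return c
rep('caddy',[(326,136),(352,111),(396.5,155),(371.5,181)],34)
rep('tub',[(483,147),(541,164.5),(517,253),(460,235)],50)
# blobs via masks
hsv=cv2.cvtColor(t,cv2.COLOR_BGR2HSV)
def circ(name,box,mask,z):
    x0,y0,x1,y1=box;m=np.zeros_like(mask);m[y0:y1,x0:x1]=mask[y0:y1,x0:x1]
    cs,_=cv2.findContours(m,cv2.RETR_EXTERNAL,cv2.CHAIN_APPROX_NONE);c=max(cs,key=cv2.contourArea);(u,v),r=cv2.minEnclosingCircle(c)
    print(name,round(u,1),round(v,1),round(r,1),f('top',u,v,z))
grey=((hsv[...,1]<25)&(hsv[...,2]>185)).astype(np.uint8)*255
circ('oldlid',(205,178,240,210),grey,70);circ('newlid',(275,195,310,225),grey,70)
circ('shaker',(420,200,450,228),((hsv[...,1]<60)&(hsv[...,2]>190)).astype(np.uint8)*255,93)
circ('grinder',(366,210,398,240),((hsv[...,1]<40)&(hsv[...,2]>235)).astype(np.uint8)*255,95)
teal=((hsv[...,0]>60)&(hsv[...,0]<100)&(hsv[...,1]>35)).astype(np.uint8)*255
circ('cruetbase',(275,130,305,165),teal,15)
# hand
print('new lid hand',f('top',291.2,209,70),'old',f('top',219,192.5,70),'shaker',f('top',435,213,93),'knob',f('top',386,224.5,120),'cruet base',f('top',291,149.5,15),'mouth',f('top',286.5,140.5,140))
print('side: grinder knob',f('side',311.3,219.5+1.5,119),'shaker top',f('side',352,259.5,94),'cruet lip',f('side',345.5,157.5,140),'newlid',f('side',295.5,189.5,69),'oldlid',f('side',288.5,162,69),'cruet base', f('side',344,196.5,8),'shaker base',f('side',350.5,299,0))
print('tumbler',tri((513,220),(407,316)) if 0 else f('top',513.5,220,110))
E
```

```text
caddy [638.4  -2.7] [(96, np.float64(-46.1)), (166, np.float64(-135.3)), (96, np.float64(135.8)), (169, np.float64(44.9))]
tub [ 493.4 -365.8] [(163, np.float64(-106.5)), (243, np.float64(163.3)), (159, np.float64(72.2)), (239, np.float64(-15.8))]
oldlid 221.1 193.0 10.3 [513.2 360. ]
newlid 292.0 209.0 9.5 [471.6 178.5]
shaker 436.5 212.5 6.7 [ 460.8 -185. ]
grinder 383.3 224.0 7.9 [432.9 -50.8]
cruetbase 290.6 148.8 9.9 [633.6 185.9]
new lid hand [471.6 180.5] old [514.5 365.5] shaker [ 459.6 -181.2] knob [432.2 -54.2] cruet base [631.7 184.9] mouth [636.  186.5]
side: grinder knob [427.1 -54.4] shaker top [ 463.6 -183.7] cruet lip [636.8 190.5] newlid [475.6 186.4] oldlid [520.4 377.1] cruet base [636.3 189.1] shaker base [ 456.8 -198.6]
tumbler [ 440.9 -374.7]
```

View pics/td.png

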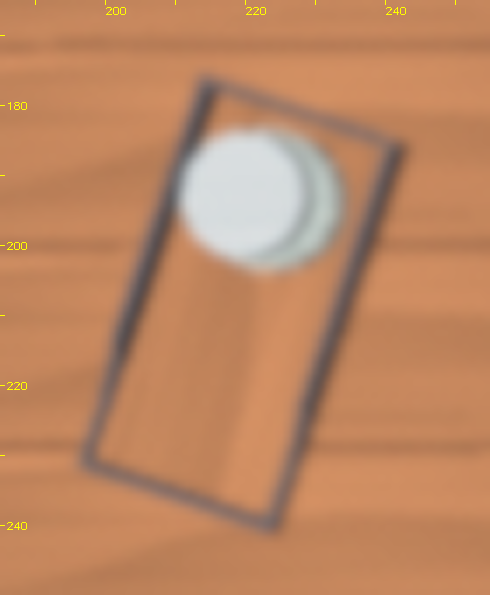

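```bash
python3 - <<'E'
from h import *
B=[plane('top',*c,25)[:2] for c in [(213.5,176.5),(242,186)]]
for z in(11,25):
    F=[plane('top',*c,z)[:2] for c in [(197,231.5),(224,240)]]
    print(z,np.round(B+F,1),[ (round(np.linalg.norm(a),1),round(np.degrees(np.arctan2(a[1],a[0])),1)) for a in (B[0]-F[0],B[1]-F[1],B[0]-B[1],F[0]-F[1])], (sum(B)+sum(F))/4)
# tumbler base etc
print(plane('top',513.5,220,110), proj('top',[432,-53,120]),proj('top',[432,-53,0]))
s=cv2.imread('pics/side0.png');crop(s,250,150,310,215,10,'se.png')
E
```

```text
11 [[559.4 391. ]
 [533.6 314.6]
 [412.8 438.5]
 [389.9 365.3]] [(np.float64(154.1), np.float64(-18.0)), (np.float64(152.4), np.float64(-19.5)), (np.float64(80.6), np.float64(71.4)), (np.float64(76.6), np.float64(72.7))] [473.9166084  377.32775012]
25 [[559.4 391. ]
 [533.6 314.6]
 [413.3 434.5]
 [390.7 362.2]] [(np.float64(152.4), np.float64(-16.6)), (np.float64(150.7), np.float64(-18.4)), (np.float64(80.6), np.float64(71.4)), (np.float64(75.8), np.float64(72.7))] [474.2421532  375.57482173]
[ 440.87900357 -374.74053934  110.        ] [385.50921005 224.57899348] [379.74150923 223.55415396]
```

View pics/se.png

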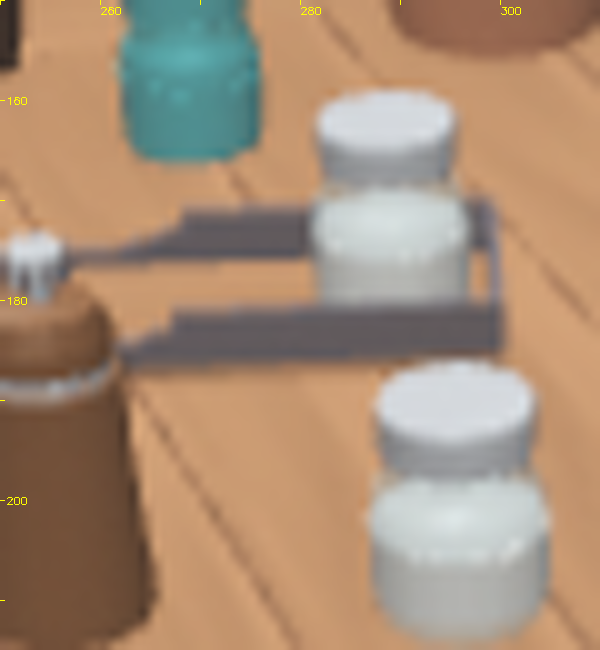

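```bash
cat > go.py <<'E'
import sys,numpy as np
from cell import bot
x,y,z=map(float,sys.argv[1:4]); s=bot.read_state(); R=s['tool_rot'];p=s['ee_pos']
a0=np.degrees(np.arctan2(R[1,0],R[0,0])); a=float(sys.argv[4]) if len(sys.argv)>4 else a0
d=np.array([x,y,z])-p; da=(a-a0+90)%180-90; a1=np.radians(a0+da)
print('t',round(s['time'],2),'p',p.round(1),'yaw',round(a0,2),'q6',round(s['qpos'][5],2),'w',round(s['gripper_width'],1),'F',s['wrist_force'].round(1),'tilt',R[:2,1].round(4))
print('ry total %.3f rad (do first), then tx %.4f ty %.4f tz %.4f'%(-np.radians(da),(d[0]*np.cos(a1)+d[1]*np.sin(a1))/1e3,-d[2]/1e3,(-d[0]*np.sin(a1)+d[1]*np.cos(a1))/1e3))
E
python3 go.py 514 364 140 72
```

```text
t 0.1 p [202.9 590.8 230.8] yaw 71.04 q6 -0.1 w 85.1 F [ 0.1  0.2 -0.6] tilt [-0.0004 -0.001 ]
ry total -0.017 rad (do first), then tx -0.1196 ty 0.0908 tz -0.3660
```

```bash
python3 -m creep '[[[0,-0.006,0.004,-0.018,0,-0.017,0],[0,-0.013,0.008,-0.04,0,0,0],[0,-0.015,0.008,-0.045,0,0,0],[0,-0.015,0.010,-0.046,0,0,0],[0,-0.015,0.010,-0.046,0,0,0],[0,-0.015,0.010,-0.046,0,0,0],[0,-0.015,0.010,-0.045,0,0,0],[0,-0.013,0.010,-0.040,0,0,0],[0,-0.009,0.010,-0.028,0,0,0],[0,-0.004,0.010,-0.012,0,0,0]]]'; python3 go.py 514 364 43 72
```

```text
time: 1.35
ee_pos: [514.9, 362.7, 140.6]
tool_rot: [[0.31, -0.0, -0.951], [0.951, -0.0, 0.31], [-0.0, -1.0, 0.0]]
wrist_force: [-0.7, 0.8, -0.1]
gripper_width: 85.4
t 1.35 p [514.9 362.7 140.6] yaw 71.94 q6 -0.74 w 85.4 F [-0.7  0.8 -0.1] tilt [-0.0003 -0.0002]
ry total -0.001 rad (do first), then tx 0.0010 ty 0.0976 tz 0.0013
```

Check alignment with a picture from both cameras before descending.

```bash
python3 -m creep '[[[0,0.001,0.02,0.001,0,0,0],[0,0,0.03,0,0,0,0],[0,0,0.022,0,0,0,0],[0,0,0.010,0,0,0,0]]]'; python3 - <<'E'
from h import *
a=bot.grab_frame('top');b=bot.grab_frame('side')
crop(a,180,160,260,250,5,'t1.png');crop(b,230,110,330,210,5,'s1.png')
A=cv2.imread('pics/t1.png');B=cv2.imread('pics/s1.png');h=min(A.shape[0],B.shape[0]);C=np.hstack([A[:h,:300],B[:h]])
C=np.hstack([A[:h],B[:h,:400]]);cv2.imwrite('pics/c1.png',C)
E
```

```text
time: 1.85
ee_pos: [512.1, 365.0, 57.9]
tool_rot: [[0.308, -0.002, -0.951], [0.951, -0.001, 0.308], [-0.002, -1.0, 0.002]]
wrist_force: [-0.1, -0.7, -1.1]
gripper_width: 85.2
```

View pics/c1.png

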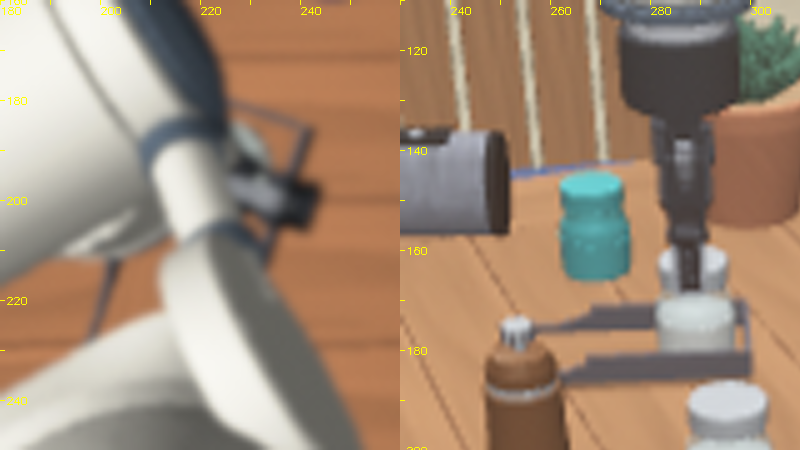

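The side view shows the finger at column 286, just in front of the jar lid at about 287.5, so the jar is about 2 mm further towards the rack's back. Descend and close.

```bash
python3 -m creep '[[[0,0,0.008,-0.002,0,0,0],[0,0,0.006,0,0,0,0],[0.3,0,0.0,0,0,0,0],[0.5,0,0,0,0,0,0],[0.7,0,0,0,0,0,0],[1,0,0,0,0,0,0],[1,0,0,0,0,0,0],[1,0,0,0,0,0,0]]]'; python3 go.py 437.9 388.7 43 72
```

```text
time: 2.95
ee_pos: [515.3, 364.4, 45.9]
tool_rot: [[0.309, 0.0, -0.951], [0.951, 0.0, 0.309], [0.0, -1.0, -0.0]]
wrist_force: [-2.1, -2.3, 4.9]
gripper_width: 45.0
t 2.95 p [515.3 364.4  45.9] yaw 72.02 q6 -0.74 w 45.0 F [-2.1 -2.3  4.9] tilt [0.0005 0.0001]
ry total 0.000 rad (do first), then tx -0.0008 ty 0.0029 tz 0.0811
```

```bash
python3 -m creep '[[[1,0,-0.004,0,0,0,0],[1,0,-0.008,0,0,0,0],[1,0,0,0.006,0,0,0],[1,0,0,0.015,0,0,0],[1,0,0,0.020,0,0,0],[1,0,0,0.020,0,0,0],[1,0,0,0.014,0,0,0],[1,0,0,0.005,0,0,0],[1,0,0.006,0,0,0,0],[1,0,0.003,0,0,0,0]]]'; python3 - <<'E'
from h import *
b=bot.grab_frame('side');crop(b,230,110,330,210,6,'s2.png')
E
python3 go.py 437.9 388.7 45.9 72
```

```text
time: 4.2
ee_pos: [439.4, 388.9, 47.8]
tool_rot: [[0.309, -0.0, -0.951], [0.951, -0.0, 0.309], [-0.0, -1.0, -0.0]]
wrist_force: [-0.0, -0.7, -1.2]
gripper_width: 45.0
t 4.25 p [439.3 388.8  47.5] yaw 71.99 q6 -0.63 w 45.3 F [-0.5  0.2 -1.7] tilt [-0.0004 -0.0004]
ry total -0.000 rad (do first), then tx -0.0005 ty 0.0016 tz 0.0014
```

View pics/s2.png

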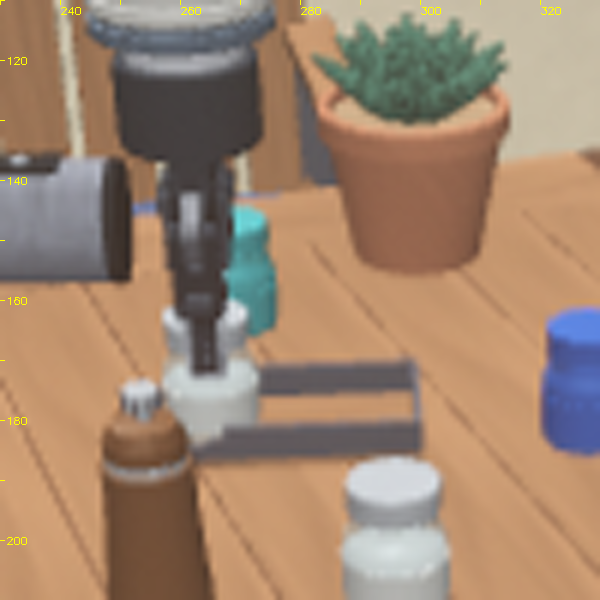

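```bash
python3 -m creep '[[[1,0,0.0015,0,0,0,0],[1,0,0.001,0,0,0,0],[1,0,0,0,0,0,0],[0.3,0,0,0,0,0,0],[0,0,0,0,0,0,0],[0,0,0,0,0,0,0],[0,0,-0.01,0,0,0,0],[0,0,-0.03,0,0,0,0],[0,0,-0.05,0,0,0,0],[0,0,-0.03,0,0,0,0]]]';python3 go.py 471.6 179.5 165 
```

```text
time: 5.5
ee_pos: [439.5, 389.4, 168.8]
tool_rot: [[0.309, 0.002, -0.951], [0.951, 0.001, 0.309], [0.002, -1.0, -0.002]]
wrist_force: [0.3, 0.7, -0.8]
gripper_width: 85.5
t 5.5 p [439.5 389.4 168.8] yaw 72.02 q6 -0.63 w 85.5 F [ 0.3  0.7 -0.8] tilt [0.0021 0.0015]
ry total -0.000 rad (do first), then tx -0.1898 ty 0.0038 tz -0.0953
```

```bash
python3 -m creep '[[[0,-0.015,0,-0.008,0,0,0],[0,-0.035,0,-0.018,0,0,0],[0,-0.045,0,-0.022,0,0,0],[0,-0.045,0,-0.022,0,0,0],[0,-0.033,0.0,-0.017,0,0,0],[0,-0.0168,0.010,-0.0083,0,0,0],[0,0,0.03,0,0,0,0],[0,0,0.035,0,0,0,0],[0,0,0.02,0,0,0,0],[0,0,0,0,0,0,0]]]';python3 - <<'E'
from h import *
a=bot.grab_frame('top');b=bot.grab_frame('side')
crop(a,180,160,320,260,4,'t3.png');crop(b,240,130,340,230,6,'s3.png')
E
python3 go.py 471.6 179.5 39
```

```text
time: 6.75
ee_pos: [469.8, 179.0, 69.1]
tool_rot: [[0.308, -0.004, -0.951], [0.951, -0.001, 0.308], [-0.002, -1.0, 0.003]]
wrist_force: [0.2, -0.7, 0.5]
gripper_width: 85.6
t 6.85 p [471.  179.3  70.9] yaw 72.03 q6 -1.01 w 85.1 F [0.4 1.1 0.3] tilt [-0.0003 -0.    ]
ry total -0.000 rad (do first), then tx 0.0004 ty 0.0319 tz -0.0005
```

View pics/t3.png

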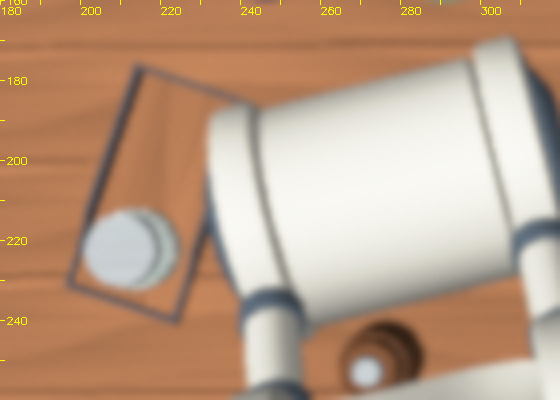

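View pics/s3.png

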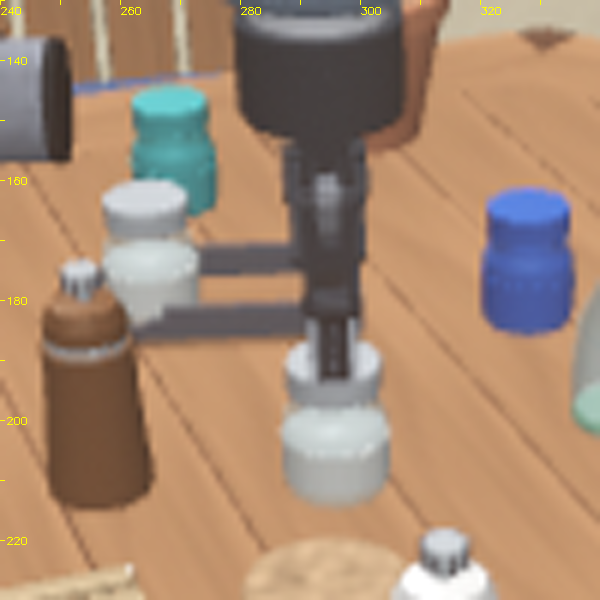

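The older jar stands upright at the front end (side view 265,180). The fingers, at column 293.5, straddle the new jar (294). Grasp it.

```bash
python3 -m creep '[[[0,0,0.012,0,0,0,0],[0,0,0.013,0,0,0,0],[0,0,0.006,0,0,0,0],[0.5,0,0,0,0,0,0],[0.7,0,0,0,0,0,0],[1,0,0,0,0,0,0],[1,0,0,0,0,0,0],[1,0,0,0,0,0,0]]]'; python3 go.py 509.5 366 160 72;python3 - <<'E'
from h import *
print(plane('top',209,221,70), plane('top',209.5,221,70))
E
```

```text
time: 7.85
ee_pos: [471.8, 179.6, 40.6]
tool_rot: [[0.309, 0.002, -0.951], [0.951, 0.001, 0.309], [0.001, -1.0, -0.002]]
wrist_force: [0.1, 4.2, 8.1]
gripper_width: 45.2
t 7.85 p [471.8 179.6  40.6] yaw 72.01 q6 -1.01 w 45.2 F [0.1 4.2 8.1] tilt [0.0018 0.0008]
ry total 0.000 rad (do first), then tx 0.1890 ty -0.1194 tz 0.0218
[441.71227143 391.02294314  70.        ] [441.70918761 389.73265221  70.        ]
```

```bash
python3 -m creep '[[[1,0,-0.010,0,0,0,0],[1,0,-0.03,0,0,0,0],[1,0,-0.04,0,0,0,0],[1,0.015,-0.02,0.002,0,0,0],[1,0.03,0,0.003,0,0,0],[1,0.04,0,0.004,0,0,0],[1,0.045,0,0.005,0,0,0],[1,0.035,0,0.004,0,0,0],[1,0.019,0,0.002,0,0,0],[1,0.005,0,0.000,0,0,0]]]'; python3 go.py 510.8 365.3 48
```

```text
time: 9.1
ee_pos: [510.3, 365.5, 139.9]
tool_rot: [[0.308, -0.0, -0.951], [0.951, -0.0, 0.308], [-0.0, -1.0, -0.0]]
wrist_force: [0.1, -0.3, -2.2]
gripper_width: 44.9
t 9.1 p [510.3 365.5 139.9] yaw 72.07 q6 -0.73 w 44.9 F [ 0.1 -0.3 -2.2] tilt [-0.     -0.0002]
ry total -0.000 rad (do first), then tx -0.0000 ty 0.0919 tz -0.0005
```

```bash
python3 -m creep '[[[1,0,0.02,0,0,0,0],[1,0,0.03,0,0,0,0],[1,0,0.025,0,0,0,0],[1,0,0.013,0,0,0,0],[1,0,0.003,0,0,0,0],[1,0,0,0,0,0,0]]]'; python3 go.py 510.8 365.3 45; python3 - <<'E'
from h import *
b=bot.grab_frame('side');crop(b,230,110,330,210,6,'s4.png')
E
```

```text
time: 9.85
ee_pos: [510.8, 365.0, 49.5]
tool_rot: [[0.309, 0.001, -0.951], [0.951, 0.0, 0.309], [0.0, -1.0, -0.001]]
wrist_force: [0.4, 1.1, -2.3]
gripper_width: 44.9
t 9.85 p [510.8 365.   49.5] yaw 72.01 q6 -0.73 w 44.9 F [ 0.4  1.1 -2.3] tilt [0.0006 0.0003]
ry total -0.000 rad (do first), then tx 0.0003 ty 0.0045 tz 0.0001
```

View pics/s4.png

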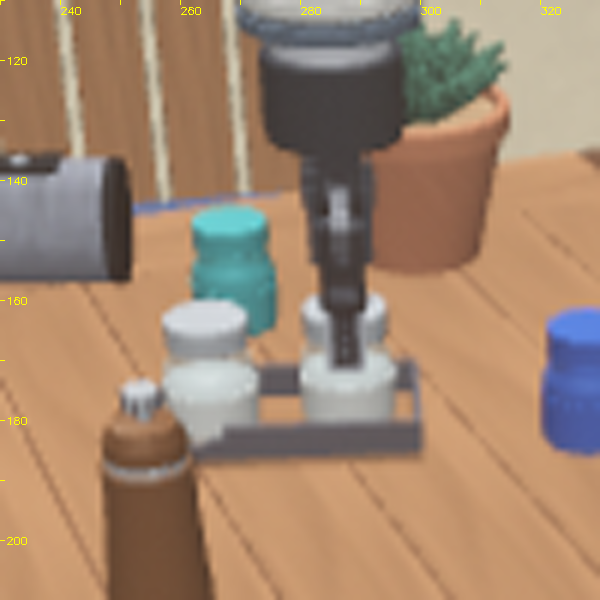

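The side view shows the new jar in the rear place (287,177), upright, with the old jar in front (264,180). Lower the last few mm and release.

```bash
python3 -m creep '[[[1,0,0.0015,0,0,0,0],[1,0,0.0015,0,0,0,0],[1,0,0.001,0,0,0,0],[1,0,0,0,0,0,0],[0.3,0,0,0,0,0,0],[0,0,0,0,0,0,0],[0,0,0,0,0,0,0],[0,0,-0.02,0,0,0,0],[0,0,-0.05,0,0,0,0],[0,0,-0.05,0,0,0,0]]]';python3 go.py 634.5 186 180 45
```

```text
time: 11.15
ee_pos: [510.1, 364.9, 165.8]
tool_rot: [[0.309, -0.001, -0.951], [0.951, -0.0, 0.309], [-0.001, -1.0, 0.001]]
wrist_force: [1.1, -0.1, -0.5]
gripper_width: 84.9
t 11.15 p [510.1 364.9 165.8] yaw 72.02 q6 -0.73 w 84.9 F [ 1.1 -0.1 -0.5] tilt [-0.0008 -0.0005]
ry total 0.472 rad (do first), then tx -0.0386 ty -0.0142 tz -0.2144
```

```bash
python3 go.py 634.5 186 185 72
```

```text
t 11.15 p [510.1 364.9 165.8] yaw 72.02 q6 -0.73 w 84.9 F [ 1.1 -0.1 -0.5] tilt [-0.0008 -0.0005]
ry total 0.000 rad (do first), then tx -0.1317 ty -0.0192 tz -0.1736
```

```bash
python3 -m creep '[[[0,-0.006,-0.02,-0.008,0,0,0],[0,-0.016,0,-0.021,0,0,0],[0,-0.024,0,-0.032,0,0,0],[0,-0.028,0,-0.036,0,0,0],[0,-0.026,0,-0.034,0,0,0],[0,-0.02,0,-0.027,0,0,0],[0,-0.0117,0,-0.0156,0,0,0],[0,0,0.02,0,0,0,0],[0,0,0.03,0,0,0,0],[0,0,0,0,0,0,0]]]';python3 - <<'E'
from h import *
b=bot.grab_frame('side');crop(b,290,90,390,220,5,'s5.png')
a=bot.grab_frame('top');cv2.imwrite('pics/t5.png',a)
E
python3 go.py 634.5 186 82
```

```text
time: 12.4
ee_pos: [633.3, 186.4, 132.9]
tool_rot: [[0.308, -0.004, -0.951], [0.951, -0.001, 0.308], [-0.002, -1.0, 0.004]]
wrist_force: [0.0, 0.9, -0.1]
gripper_width: 85.5
t 12.5 p [635.  186.6 135.4] yaw 72.05 q6 -1.06 w 85.5 F [ 0.  -0.3  0.6] tilt [0.0002 0.0001]
ry total -0.000 rad (do first), then tx -0.0008 ty 0.0534 tz 0.0003
```

View pics/s5.png

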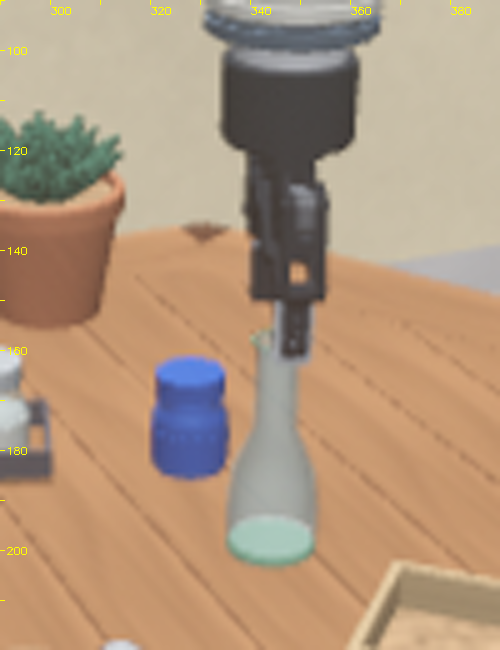

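View pics/t5.png

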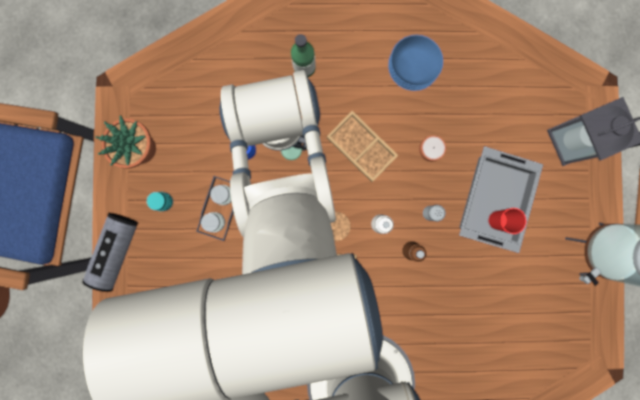

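```bash
python3 - <<'E'
from h import *
f=np.array([635,186.6])-43*np.array([.309,.951])
print('finger tip', proj('side',[*f,148]),proj('side',[*f,135]), 'lip',proj('side',[635,186.6,140]),'neck',proj('side',[635,186.6,110]),'base',proj('side',[635,186.6,0]), 'top base',proj('top',[635,186.6,0]))
f=np.array([471,179.3])-43*np.array([.309,.951]);print('jar case',proj('side',[*f,75]),proj('side',[471,179.3,70]))
b=bot.grab_frame('top');crop(b,220,120,330,200,6,'t6.png')
b=bot.grab_frame('side');crop(b,315,120,375,210,8,'s6.png')
E
```

```text
finger tip [348.00036693 161.56558085] [347.81770574 165.7477004 ] lip [345.5443042 158.0810352] neck [345.17675736 167.33909682] base [343.91872603 199.15534016] top base [290.80322045 149.04923617]
jar case [295.3282275 196.442919 ] [294.84663961 190.58506402]
```

View pics/t6.png

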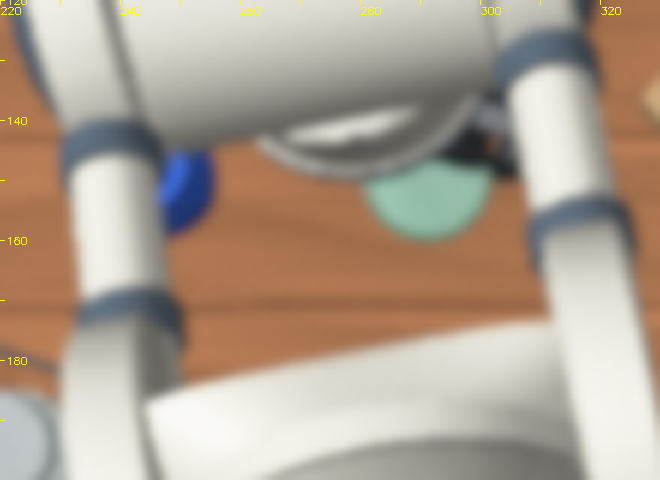

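View pics/s6.png

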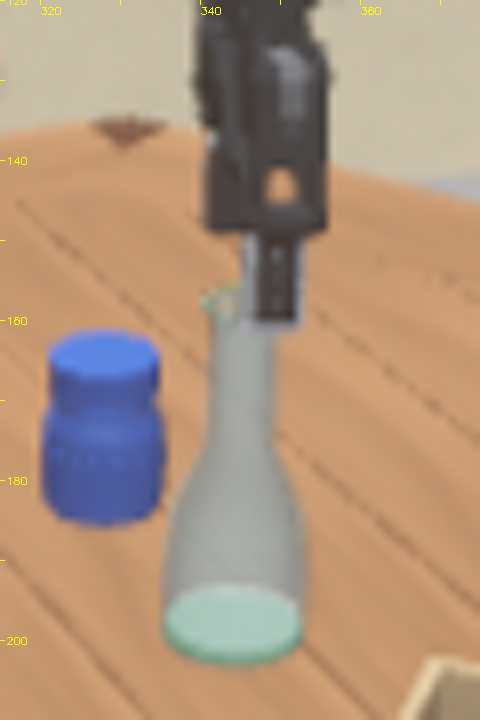

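The cruet's neck (345,165) and base (344,197) sit where (635,186.6) projects, so the alignment holds. Descend and grip the neck.

```bash
python3 -m creep '[[[0,0,0.015,0,0,0,0],[0,0,0.02,0,0,0,0],[0,0,0.014,0.001,0,0,0],[0,0,0.004,0,0,0,0],[0.5,0,0,0,0,0,0],[0.7,0,0,0,0,0,0],[0.85,0,0,0,0,0,0],[1,0,0,0,0,0,0],[1,0,0,0,0,0,0],[1,0,0,0,0,0,0]]]';python3 go.py 634.5 186 82;python3 - <<'E'
from h import *
b=bot.grab_frame('side');crop(b,315,120,375,210,7,'s7.png')
E
```

```text
time: 13.85
ee_pos: [634.3, 186.5, 82.4]
tool_rot: [[0.309, 0.001, -0.951], [0.951, 0.0, 0.309], [0.0, -1.0, -0.001]]
wrist_force: [-1.7, -1.5, 5.7]
gripper_width: 25.6
t 13.85 p [634.3 186.5  82.4] yaw 72.02 q6 -1.06 w 25.6 F [-1.7 -1.5  5.7] tilt [0.0009 0.    ]
ry total -0.000 rad (do first), then tx -0.0004 ty 0.0004 tz -0.0004
```

View pics/s7.png

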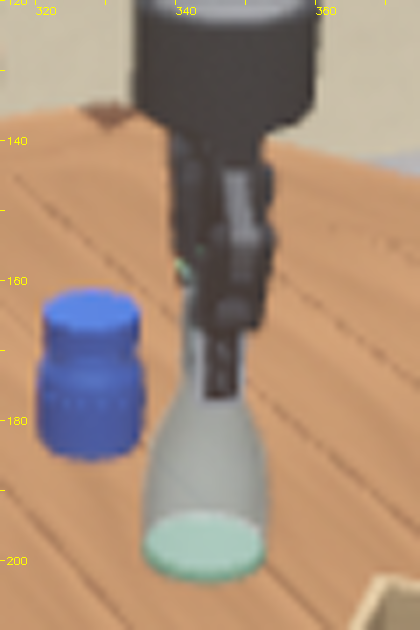

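```bash
python3 -m creep '[[[1,0,-0.010,0,0,0,0],[1,0,-0.02,0,0,0,0],[1,0,-0.03,0,0,0,0],[1,0,-0.03,0,0,0,0],[1,0,-0.03,0,0,0,0],[1,0,-0.02,0,0,0,0],[1,0,-0.01,0,0,0,0],[1,0,0,0,0,0,0]]]';python3 go.py 542 -369.6 230 73.8
```

```text
time: 14.9
ee_pos: [634.0, 186.6, 232.2]
tool_rot: [[0.309, 0.001, -0.951], [0.951, 0.0, 0.309], [0.0, -1.0, -0.001]]
wrist_force: [-0.7, 0.1, -3.8]
gripper_width: 25.8
t 14.9 p [634.  186.6 232.2] yaw 72.02 q6 -1.06 w 25.8 F [-0.7  0.1 -3.8] tilt [0.0006 0.0001]
ry total -0.031 rad (do first), then tx -0.5598 ty 0.0022 tz -0.0668
```

```bash
python3 -m creep '[[[1,0,0,0,0,-0.031,0],[1,-0.01,0,-0.001,0,0,0],[1,-0.025,0,-0.003,0,0,0],[1,-0.04,0,-0.005,0,0,0],[1,-0.05,0,-0.006,0,0,0],[1,-0.05,0,-0.006,0,0,0],[1,-0.05,0,-0.006,0,0,0],[1,-0.05,0,-0.006,0,0,0],[1,-0.05,0,-0.006,0,0,0],[1,-0.05,0,-0.006,0,0,0]]]';python3 -m creep '[[[1,-0.05,0,-0.006,0,0,0],[1,-0.05,0,-0.006,0,0,0],[1,-0.04,0,-0.005,0,0,0],[1,-0.03,0,-0.003,0,0,0],[1,-0.012,0,-0.001,0,0,0],[1,-0.0028,0,-0.0008,0,0,0],[1,0,0,0,0,0,0]]]';python3 go.py 542 -369.6 92 73.8
```

```text
time: 16.15
ee_pos: [571.0, -188.9, 231.7]
tool_rot: [[0.28, -0.0, -0.96], [0.96, -0.0, 0.28], [-0.0, -1.0, 0.0]]
wrist_force: [0.4, 0.0, -2.8]
gripper_width: 25.6
time: 17.02
ee_pos: [541.8, -369.1, 231.8]
tool_rot: [[0.279, -0.0, -0.96], [0.96, 0.0, 0.279], [0.0, -1.0, 0.0]]
wrist_force: [-0.1, 0.6, -3.4]
gripper_width: 25.7
t 17.02 p [ 541.8 -369.1  231.8] yaw 73.81 q6 -1.98 w 25.7 F [-0.1  0.6 -3.4] tilt [-0.0002  0.0003]
ry total 0.000 rad (do first), then tx -0.0004 ty 0.1398 tz -0.0003
```

```bash
python3 -m creep '[[[1,0,0.015,0,0,0,0],[1,0,0.03,0,0,0,0],[1,0,0.035,0,0,0,0],[1,0,0.03,0,0,0,0],[1,0,0.02,0,0,0,0],[1,0,0.01,0,0,0,0],[1,0,0,0,0,0,0]]]';python3 go.py 542 -369.6 86.5 ;python3 - <<'E'
from h import *
b=bot.grab_frame('side');crop(b,330,200,510,398,3,'s8.png');
b=bot.grab_frame('top');crop(b,430,130,560,260,4,'t8.png')
E
```

```text
time: 17.9
ee_pos: [541.7, -369.1, 91.1]
tool_rot: [[0.279, -0.001, -0.96], [0.96, 0.001, 0.279], [0.0, -1.0, 0.001]]
wrist_force: [0.2, -0.9, -1.6]
gripper_width: 25.9
t 17.9 p [ 541.7 -369.1   91.1] yaw 73.83 q6 -1.98 w 25.9 F [ 0.2 -0.9 -1.6] tilt [-0.0009  0.0008]
ry total -0.000 rad (do first), then tx -0.0004 ty 0.0046 tz -0.0004
```

View pics/s8.png

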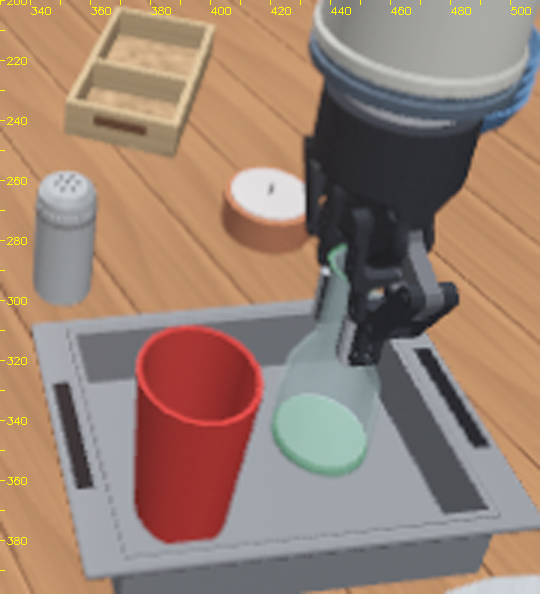

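View pics/t8.png

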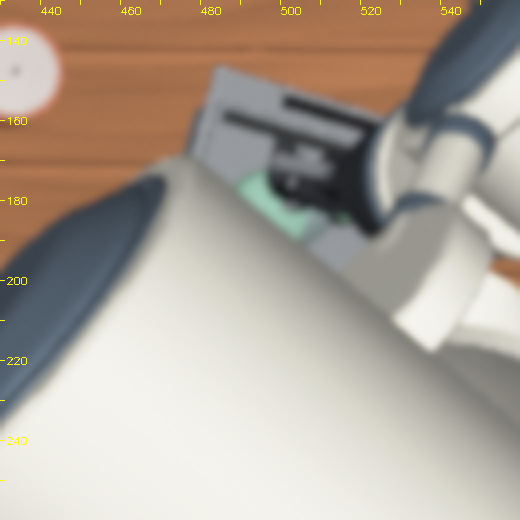

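```bash
python3 - <<'E'
from h import *
for z in(9,82+9,149): print(z,(proj('side',[541.7,-369.1,z])-[330,200])*3)
E
```

```text
9 [317.20617874 436.65010365]
91 [340.07335162 340.79318788]
149 [358.24956917 265.107005  ]
```

The base at crop (322,434) and the lip's left edge at (340,260) match the projections of an upright cruet. It is clear of the tumbler, so set it down.

```bash
python3 -m creep '[[[1,0,0.002,0,0,0,0],[1,0,0.0015,0,0,0,0],[1,0,0.001,0,0,0,0],[1,0,0,0,0,0,0]]]';python3 go.py 542 -369.6 86.5
```

```text
time: 18.5
ee_pos: [541.9, -369.7, 87.3]
tool_rot: [[0.279, -0.0, -0.96], [0.96, -0.0, 0.279], [-0.0, -1.0, 0.0]]
wrist_force: [0.1, 0.7, -3.2]
gripper_width: 25.7
t 18.5 p [ 541.9 -369.7   87.3] yaw 73.8 q6 -1.98 w 25.7 F [ 0.1  0.7 -3.2] tilt [-0. -0.]
ry total -0.000 rad (do first), then tx 0.0001 ty 0.0008 tz -0.0001
```

```bash
python3 -m creep '[[[1,0,0.001,0,0,0,0],[1,0,0.0005,0,0,0,0],[1,0,0,0,0,0,0],[0.6,0,0,0,0,0,0],[0.4,0,0,0,0,0,0],[0.1,0,0,0,0,0,0],[0,0,0,0,0,0,0],[0,0,-0.01,0,0,0,0],[0,0,-0.03,0,0,0,0],[0,0,-0.05,0,0,0,0]]]';python3 -m creep '[[[0,0,-0.03,0,0,0,0],[0,0,-0.01,0,0,0,0]]]';python3 go.py 460 -182 215 -135; python3 go.py 460 -182 215 45
```

```text
time: 19.75
ee_pos: [541.2, -369.1, 176.1]
tool_rot: [[0.279, -0.002, -0.96], [0.96, 0.002, 0.279], [0.001, -1.0, 0.002]]
wrist_force: [0.5, 0.3, 1.2]
gripper_width: 85.4
time: 20.0
ee_pos: [542.5, -370.2, 218.5]
tool_rot: [[0.279, 0.003, -0.96], [0.96, -0.002, 0.279], [-0.001, -1.0, -0.003]]
wrist_force: [0.8, -0.3, -0.5]
gripper_width: 85.5
t 20.0 p [ 542.5 -370.2  218.5] yaw 73.79 q6 -1.98 w 85.5 F [ 0.8 -0.3 -0.5] tilt [ 0.0028 -0.0022]
ry total 0.503 rad (do first), then tx 0.0747 ty 0.0035 tz 0.1914
t 20.0 p [ 542.5 -370.2  218.5] yaw 73.79 q6 -1.98 w 85.5 F [ 0.8 -0.3 -0.5] tilt [ 0.0028 -0.0022]
ry total 0.503 rad (do first), then tx 0.0747 ty 0.0035 tz 0.1914
```

```bash
python3 -m creep '[[[0,0,0,0,0,0.17,0],[0,0,0,0,0,0.17,0],[0,0,0,0,0,0.163,0],[0,0.006,0,0.015,0,0,0],[0,0.015,0,0.038,0,0,0],[0,0.018,0,0.048,0,0,0],[0,0.018,0,0.046,0,0,0],[0,0.013,0,0.032,0,0,0],[0,0.0047,0,0.0124,0,0,0],[0,0,0,0,0,0,0]]]';python3 - <<'E'
from h import *
b=bot.grab_frame('top');cv2.imwrite('pics/t9.png',b)
b=bot.grab_frame('side');cv2.imwrite('pics/s9.png',b)
E
python3 go.py 460 -182 47 45
```

```text
time: 21.25
ee_pos: [459.3, -181.0, 215.9]
tool_rot: [[0.705, 0.0, -0.709], [0.709, -0.0, 0.705], [-0.0, -1.0, -0.0]]
wrist_force: [0.0, 0.0, 1.1]
gripper_width: 85.5
t 21.35 p [ 460.  -182.2  215.8] yaw 45.03 q6 -1.28 w 85.5 F [ 0.  -0.4 -0.5] tilt [ 0.0005 -0.0004]
ry total 0.000 rad (do first), then tx 0.0002 ty 0.1688 tz 0.0002
```

View pics/t9.png

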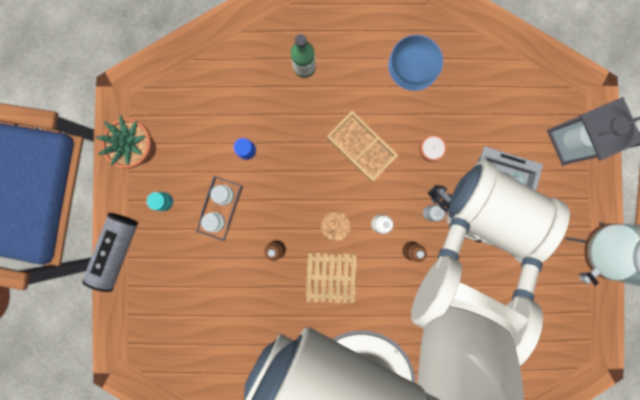

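View pics/s9.png

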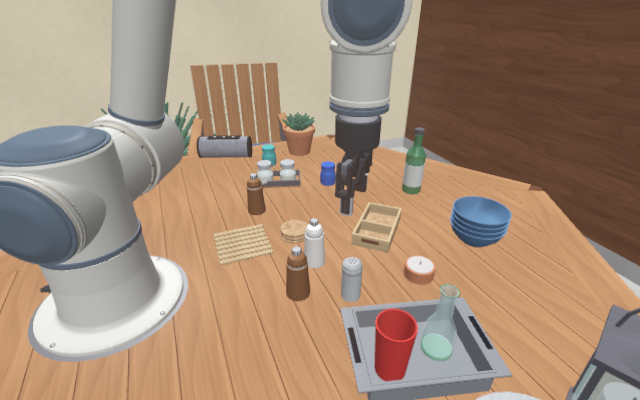

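The side view shows the cruet upright in the tub (440,325), the tumbler unmoved, and both jars in the rack. Descend over the shaker.

```bash
python3 -m creep '[[[0,0,0.02,0,0,0,0],[0,0,0.04,0,0,0,0],[0,0,0.03,0,0,0,0],[0,0,0.01,0,0,0,0],[0,0,0.0,0,0,0,0]]]';python3 - <<'E'
from h import *
b=bot.grab_frame('side');crop(b,300,180,420,310,5,'s10.png')
b=bot.grab_frame('top');crop(b,400,170,500,250,5,'t10.png')
C=cv2.hconcat([cv2.imread('pics/s10.png')[:400],cv2.imread('pics/t10.png')[:,:]]);cv2.imwrite('pics/c10.png',cv2.resize(C,(800,int(C.shape[0]*800/C.shape[1]))))
for d in(-43,43):print((proj('side',[460+d*.707,-182+d*.707,128])-[300,180])*5)
E
python3 go.py 460 -182 46 45
```

```text
time: 21.98
ee_pos: [459.6, -182.0, 115.6]
tool_rot: [[0.708, -0.001, -0.707], [0.707, 0.0, 0.708], [-0.0, -1.0, 0.001]]
wrist_force: [0.2, -0.8, 0.6]
gripper_width: 85.3
[220.05890582 395.3246511 ]
[284.69534555 271.88789513]
t 22.07 p [ 460.1 -182.   116.6] yaw 44.97 q6 -1.28 w 85.4 F [ 1.2 -0.4  0.8] tilt [ 0.0013 -0.0007]
ry total -0.001 rad (do first), then tx -0.0001 ty 0.0706 tz 0.0001
```

View pics/s10.png

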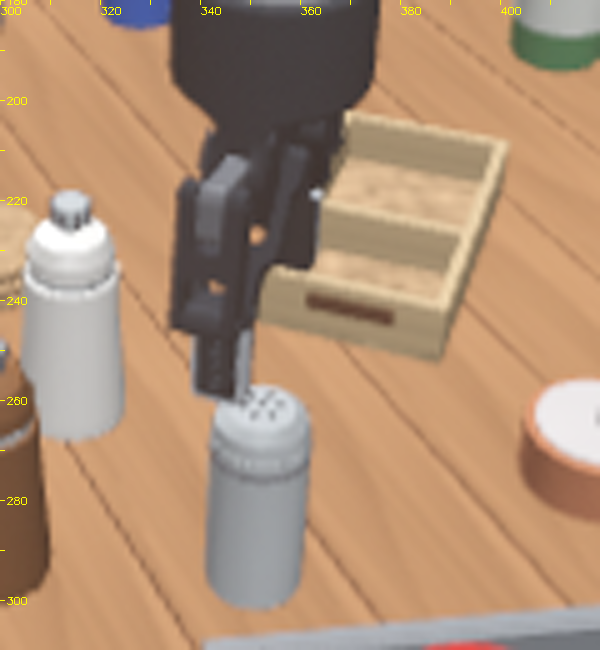

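View pics/t10.png

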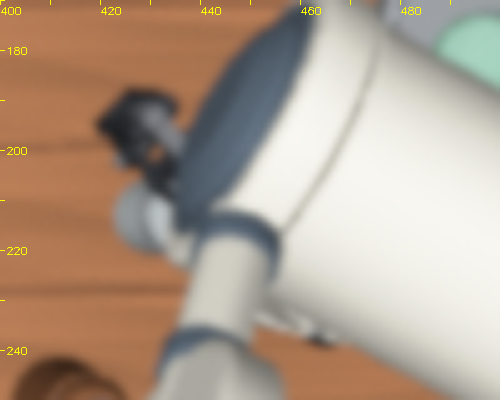

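```bash
python3 -m creep '[[[0,0.001,0.02,0,0,0,0],[0,0,0.03,0,0,0,0],[0,0,0.016,0,0,0,0],[0,0,0.005,0,0,0,0],[0.5,0,0,0,0,0,0],[0.7,0,0,0,0,0,0],[1,0,0,0,0,0,0],[1,0,0,0,0,0,0],[1,0,0,0,0,0,0]]]';python3 go.py 604.5 -36.6 200 45;python3 - <<'E'
from h import *
print(proj('side',[460,-182,0]))
b=bot.grab_frame('side');crop(b,300,180,420,310,5,'s11.png')
E
```

```text
time: 23.2
ee_pos: [460.5, -181.2, 45.7]
tool_rot: [[0.707, 0.001, -0.707], [0.707, -0.001, 0.707], [0.0, -1.0, -0.001]]
wrist_force: [-1.9, -1.4, 8.4]
gripper_width: 41.5
t 23.2 p [ 460.5 -181.2   45.7] yaw 44.98 q6 -1.28 w 41.5 F [-1.9 -1.4  8.4] tilt [ 0.0012 -0.0009]
ry total -0.000 rad (do first), then tx 0.2040 ty -0.1543 tz 0.0004
[348.24132197 293.37550654]
```

View pics/s11.png

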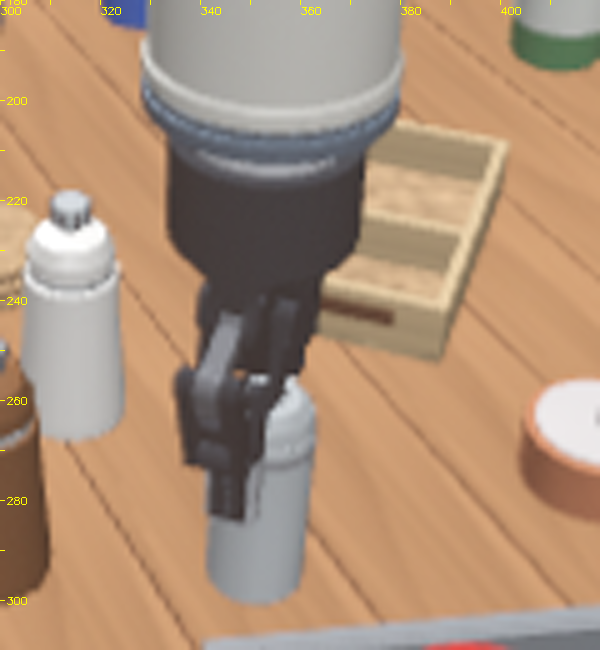

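```bash
python3 -m creep '[[[1,0,-0.010,0,0,0,0],[1,0,-0.03,0,0,0,0],[1,0,-0.04,0,0,0,0],[1,0.01,-0.02,0,0,0,0],[1,0.03,0,0,0,0,0],[1,0.045,0,0,0,0,0],[1,0.045,0,0,0,0,0],[1,0.04,0,0.0005,0,0,0],[1,0.025,0,0,0,0,0],[1,0.009,0,0,0,0,0]]]';python3 -m creep '[[[1,0,0.0,0,0,0,0],[1,0,0.02,0,0,0,0],[1,0,0.03,0,0,0,0],[1,0,0.01,0,0,0,0],[1,0,0,0,0,0,0]]]';python3 - <<'E'
from h import *
b=bot.grab_frame('side');crop(b,320,160,420,270,5,'s12.png')
b=bot.grab_frame('top');crop(b,310,90,420,200,4,'t12.png')
for z in(36,83):print(z,(proj('side',[604.5,-36.6,z])-[320,160])*5)
print([((proj('side',[604.5+a*.707,-36.6+b*.707,34])-[320,160])*5).round() for a,b in((31-42,31+42),)])
E
python3 go.py 604.5 -36.6 52 45
```

```text
time: 24.5
ee_pos: [604.7, -35.2, 145.3]
tool_rot: [[0.706, 0.001, -0.708], [0.708, 0.0, 0.706], [0.0, -1.0, -0.0]]
wrist_force: [-0.3, -0.1, -2.2]
gripper_width: 41.7
time: 25.12
ee_pos: [603.6, -36.7, 84.8]
tool_rot: [[0.708, -0.001, -0.706], [0.706, 0.0, 0.708], [-0.001, -1.0, 0.001]]
wrist_force: [-0.1, 0.2, -0.8]
gripper_width: 41.5
36 [263.86406457 346.26991376]
83 [270.79783154 269.25250663]
[array([202., 302.])]
t 25.23 p [604.5 -36.6  85.7] yaw 44.96 q6 -0.94 w 41.7 F [ 0.3  1.  -0.7] tilt [ 0.001  -0.0002]
ry total -0.001 rad (do first), then tx 0.0000 ty 0.0337 tz -0.0000
```

View pics/s12.png

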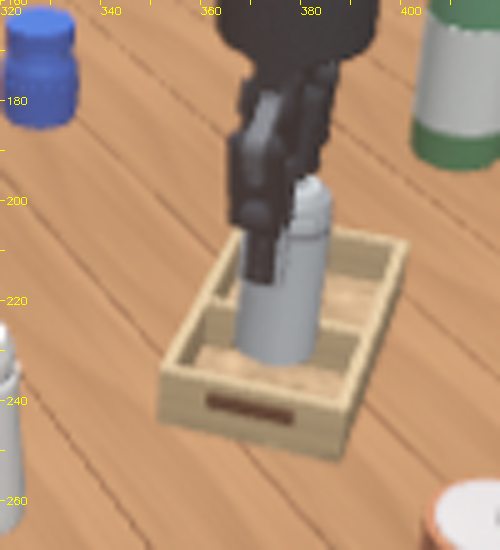

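View pics/t12.png

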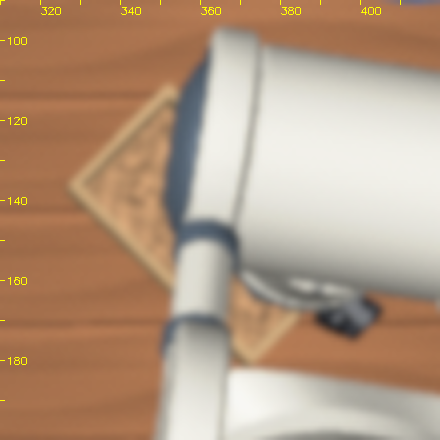

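The side view shows the shaker's base (277,341) centred over the narrow bay's rim (centre about 273,351). Lower it.

```bash
python3 -m creep '[[[1,0,0.01,0,0,0,0],[1,0,0.012,0,0,0,0],[1,0,0.006,0,0,0,0],[1,0,0.003,0,0,0,0],[1,0,0.001,0,0,0,0],[1,0,0,0,0,0,0]]]';python3 go.py 604.5 -36.6 52 45
```

```text
time: 25.98
ee_pos: [604.2, -36.2, 52.9]
tool_rot: [[0.707, 0.0, -0.707], [0.707, -0.0, 0.707], [0.0, -1.0, -0.0]]
wrist_force: [-0.4, 0.3, -1.0]
gripper_width: 41.9
t 25.98 p [604.2 -36.2  52.9] yaw 44.98 q6 -0.94 w 41.9 F [-0.4  0.3 -1. ] tilt [ 0.0002 -0.0001]
ry total -0.000 rad (do first), then tx -0.0000 ty 0.0009 tz -0.0005
```

```bash
python3 -m creep '[[[1,0,0.001,0,0,0,0],[1,0,0.0,0,0,0,0],[0.4,0,0,0,0,0,0],[0.1,0,0,0,0,0,0],[0,0,0,0,0,0,0],[0,0,0,0,0,0,0],[0,0,-0.01,0,0,0,0],[0,0,-0.03,0,0,0,0],[0,0,-0.05,0,0,0,0],[0,0,-0.04,0,0,0,0]]]';python3 go.py 432.2 -53 180 135;python3 go.py 432.2 -53 180 -45.1
```

```text
time: 27.22
ee_pos: [604.3, -36.2, 184.4]
tool_rot: [[0.707, 0.001, -0.707], [0.707, -0.0, 0.707], [0.001, -1.0, -0.001]]
wrist_force: [1.0, 0.3, 0.2]
gripper_width: 85.4
t 27.23 p [604.3 -36.2 184.4] yaw 44.98 q6 -0.94 w 85.4 F [1.  0.3 0.2] tilt [ 0.0013 -0.0002]
ry total 1.571 rad (do first), then tx -0.1098 ty 0.0044 tz -0.1335
t 27.23 p [604.3 -36.2 184.4] yaw 44.98 q6 -0.94 w 85.4 F [1.  0.3 0.2] tilt [ 0.0013 -0.0002]
ry total -1.569 rad (do first), then tx 0.1096 ty 0.0044 tz 0.1337
```

```bash
python3 -m creep '[[[0,0,0,0,0,0.1745,0],[0,0,0,0,0,0.1745,0],[0,0,0,0,0,0.1745,0],[0,0,0,0,0,0.1745,0],[0,0,0,0,0,0.1745,0],[0,0,0,0,0,0.1745,0],[0,0,0,0,0,0.1745,0],[0,0,0,0,0,0.1745,0],[0,0,0,0,0,0.1745,0],[0,0,0,0,0,0,0]]]'; python3 go.py 432.2 -53 170 135
```

```text
time: 28.48
ee_pos: [604.1, -36.2, 182.4]
tool_rot: [[0.708, 0.0, 0.707], [-0.707, -0.0, 0.708], [0.0, -1.0, 0.0]]
wrist_force: [-0.3, 0.2, -0.4]
gripper_width: 85.3
t 28.48 p [604.1 -36.2 182.4] yaw -44.96 q6 0.63 w 85.3 F [-0.3  0.2 -0.4] tilt [ 0.0005 -0.0001]
ry total 0.001 rad (do first), then tx -0.1097 ty 0.0124 tz -0.1334
```

```bash
python3 -m creep '[[[0,-0.01,0,-0.012,0,0,0],[0,-0.025,0,-0.030,0,0,0],[0,-0.03,0,-0.037,0,0,0],[0,-0.025,0,-0.031,0,0,0],[0,-0.0147,0,-0.0174,0,0,0],[0,-0.005,0.006,-0.006,0,0,0],[0,0,0.02,0,0,0,0],[0,0,0.02,0,0,0,0],[0,0,0,0,0,0,0]]]';python3 - <<'E'
from h import *
b=bot.grab_frame('side');crop(b,270,160,400,280,5,'s13.png')
b=bot.grab_frame('top');crop(b,310,90,450,250,4,'t13.png')
for d in(-43,43):print((proj('side',[432.2+d*.707,-53-d*.707,149])-[270,160])*5)
print((proj('side',[432.2,-53,120])-[270,160])*5,(proj('side',[432.2,-53,0])-[270,160])*5)
E
python3 go.py 432.2 -53 54 135
```

```text
time: 29.6
ee_pos: [432.2, -52.8, 134.8]
tool_rot: [[0.709, -0.002, 0.706], [-0.706, 0.001, 0.709], [-0.002, -1.0, -0.001]]
wrist_force: [-0.3, 0.2, 0.5]
gripper_width: 85.3
[127.12160683 226.03986487]
[306.23203529 263.47423385]
[215.77451929 299.11308602] [217.9472612  506.09298092]
t 29.7 p [432.8 -53.  136. ] yaw -44.93 q6 0.53 w 85.3 F [-0.1  0.1  0.9] tilt [0.0001 0.    ]
ry total 0.001 rad (do first), then tx -0.0004 ty 0.0820 tz -0.0004
```

View pics/s13.png

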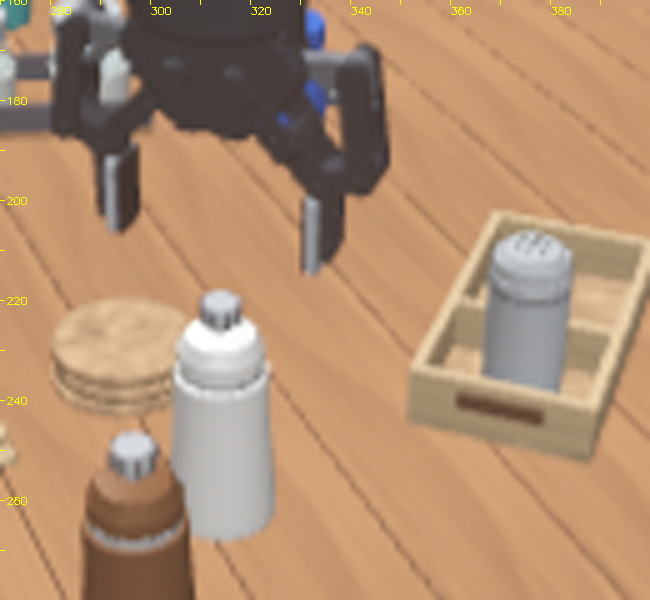

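View pics/t13.png

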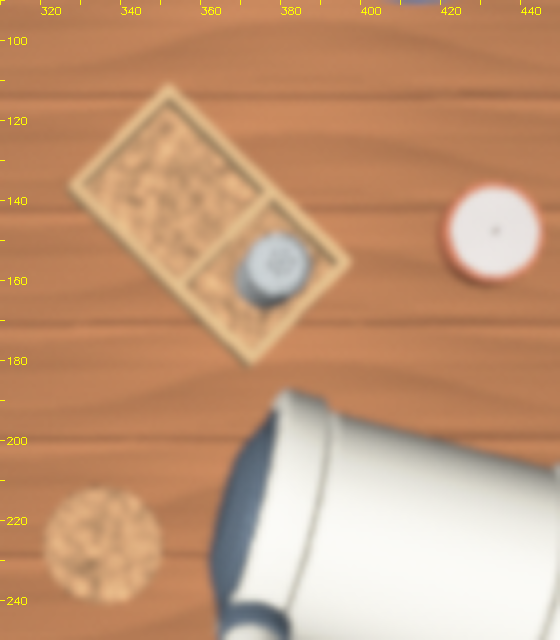

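The shaker stands in the narrow bay (top view 379,155). The fingers (293,205 and 332,213 in the side view) straddle the grinder's knob (314,221). Descend and grip.

```bash
python3 -m creep '[[[0,0.002,0.015,0,0,0,0],[0,0,0.025,0,0,0,0],[0,0,0.025,0,0,0,0],[0,0,0.012,0,0,0,0],[0,0,0.004,0,0,0,0],[0.4,0,0,0,0,0,0],[0.6,0,0,0,0,0,0],[0.8,0,0,0,0,0,0],[1,0,0,0,0,0,0],[1,0,0,0,0,0,0]]]';python3 - <<'E'
from h import *
b=bot.grab_frame('side');crop(b,270,160,400,280,5,'s14.png')
E
python3 go.py 661 20 180
```

```text
time: 30.95
ee_pos: [433.9, -54.3, 55.6]
tool_rot: [[0.707, 0.001, 0.707], [-0.707, -0.0, 0.707], [0.001, -1.0, 0.001]]
wrist_force: [-3.2, 2.6, 14.7]
gripper_width: 43.2
t 31.0 p [433.9 -54.3  55.6] yaw -45.0 q6 0.52 w 43.3 F [-3.5  3.1 15.1] tilt [ 0.0011 -0.0002]
ry total -0.000 rad (do first), then tx 0.1080 ty -0.1244 tz 0.2132
```

View pics/s14.png

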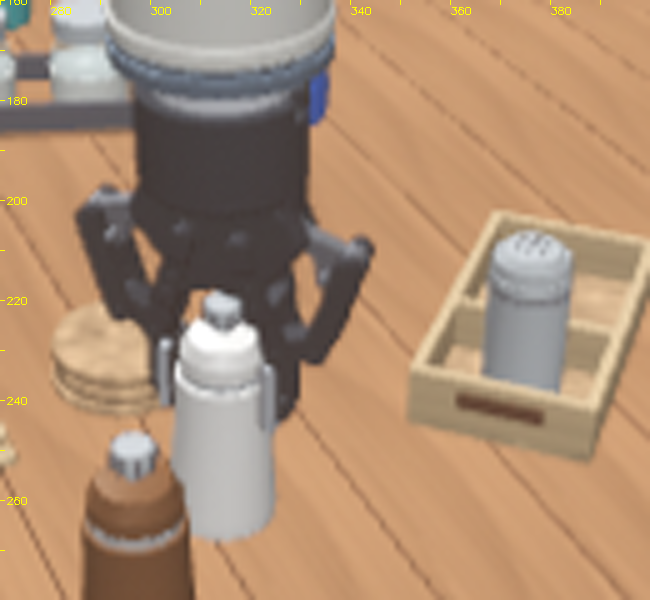

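```bash
python3 -m creep '[[[1,0,-0.002,0,0,0,0],[1,0,-0.008,0,0,0,0],[1,0,-0.015,0,0,0,0],[1,0,0,0,0,0,0]]]';python3 - <<'E'
from h import *
b=bot.grab_frame('side');crop(b,270,160,400,280,5,'s15.png')
E
python3 go.py 661 20 180
```

```text
time: 31.5
ee_pos: [434.2, -54.6, 80.7]
tool_rot: [[0.707, 0.002, 0.707], [-0.707, -0.001, 0.707], [0.002, -1.0, 0.001]]
wrist_force: [-0.2, -0.0, -3.4]
gripper_width: 42.9
t 31.55 p [433.9 -54.5  80.2] yaw -45.01 q6 0.52 w 43.2 F [ 0.1 -0.4 -4.1] tilt [ 0.0012 -0.0003]
ry total -0.000 rad (do first), then tx 0.1079 ty -0.0998 tz 0.2132
```

View pics/s15.png

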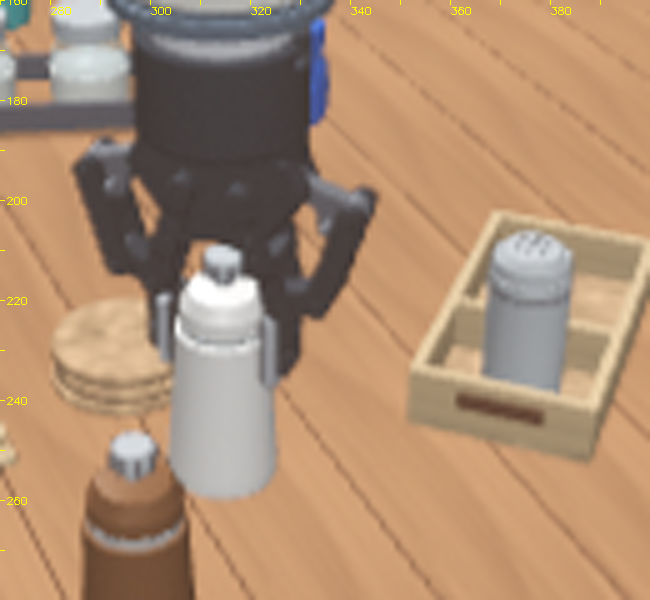

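```bash
python3 -m creep '[[[1,0,-0.015,0,0,0,0],[1,0,-0.03,0,0,0,0],[1,0,-0.035,0,0,0,0],[1,0,-0.02,0.0,0,0,0],[1,0.005,0,0.010,0,0,0],[1,0.012,0,0.024,0,0,0],[1,0.019,0,0.037,0,0,0],[1,0.022,0,0.043,0,0,0],[1,0.020,0,0.040,0,0,0],[1,0.016,0,0.032,0,0,0]]]';python3 -m creep '[[[1,0.010,0,0.020,0,0,0],[1,0.004,0,0.0072,0,0,0],[1,0,0,0,0,0,0]]]';python3 go.py 661.5 20.5 75
```

```text
time: 32.8
ee_pos: [633.2, 11.8, 177.3]
tool_rot: [[0.707, -0.002, 0.707], [-0.707, 0.0, 0.707], [-0.001, -1.0, -0.001]]
wrist_force: [0.3, -0.7, -3.0]
gripper_width: 43.3
time: 33.17
ee_pos: [660.4, 20.2, 178.3]
tool_rot: [[0.707, -0.002, 0.707], [-0.707, 0.0, 0.707], [-0.001, -1.0, -0.001]]
wrist_force: [-0.8, -1.0, -3.4]
gripper_width: 43.4
t 33.17 p [660.4  20.2 178.3] yaw -44.99 q6 0.73 w 43.4 F [-0.8 -1.  -3.4] tilt [-0.0018  0.    ]
ry total -0.000 rad (do first), then tx 0.0005 ty 0.1033 tz 0.0010
```

```bash
python3 -m creep '[[[1,0,0.015,0.002,0,0,0],[1,0,0.03,0,0,0,0],[1,0,0.023,0,0,0,0],[1,0,0.010,0.0,0,0,0],[1,0,0,0,0,0,0]]]';python3 - <<'E'
from h import *
b=bot.grab_frame('side');crop(b,320,140,430,270,5,'s16.png')
b=bot.grab_frame('top');crop(b,310,90,420,200,4,'t16.png')
print((proj('side',[662.4,21.4,44])-[320,140])*5)
E
python3 go.py 662 21 61.6
```

```text
time: 33.8
ee_pos: [661.6, 21.3, 101.2]
tool_rot: [[0.707, -0.001, 0.707], [-0.707, 0.0, 0.707], [-0.001, -1.0, -0.001]]
wrist_force: [0.2, 0.1, -2.8]
gripper_width: 43.3
[302.10080931 354.84665437]
t 33.9 p [662.5  21.3 102.5] yaw -45.01 q6 0.73 w 43.2 F [ 0.4 -0.1 -4. ] tilt [ 0.001  -0.0001]
ry total -0.000 rad (do first), then tx -0.0001 ty 0.0409 tz -0.0006
```

View pics/s16.png

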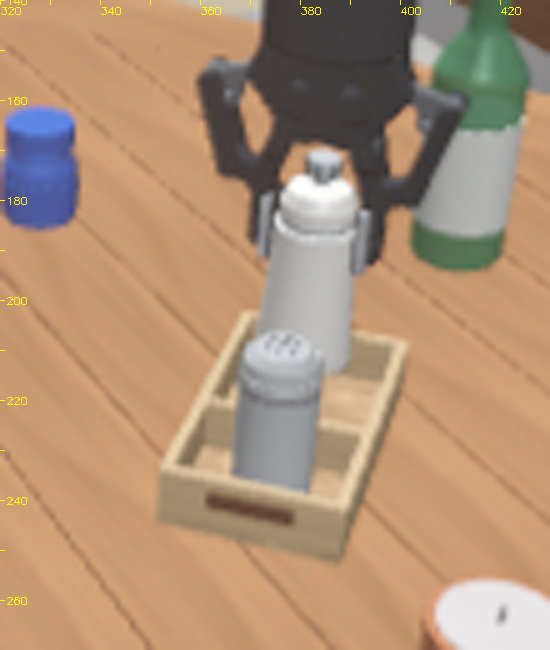

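View pics/t16.png

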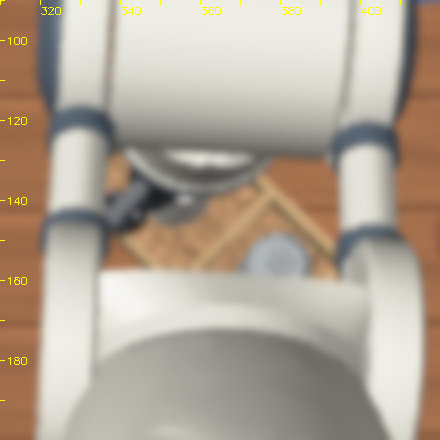

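The grinder hangs upright over the wide bay, its base at about (305,350) against (302,355) predicted. Lower gently.

```bash
python3 -m creep '[[[1,0,0.01,0,0,0,0],[1,0,0.014,0,0,0,0],[1,0,0.01,0,0,0,0],[1,0,0.004,0.0,0,0,0],[1,0,0.001,0,0,0,0],[1,0,0,0,0,0,0]]]';python3 go.py 662 21 61.6
```

```text
time: 34.65
ee_pos: [662.4, 21.4, 63.0]
tool_rot: [[0.707, 0.0, 0.707], [-0.707, -0.0, 0.707], [0.0, -1.0, 0.0]]
wrist_force: [-0.4, -0.4, -3.3]
gripper_width: 43.3
t 34.65 p [662.4  21.4  63. ] yaw -45.0 q6 0.73 w 43.3 F [-0.4 -0.4 -3.3] tilt [ 0.0004 -0.    ]
ry total -0.000 rad (do first), then tx 0.0000 ty 0.0014 tz -0.0006
```

```bash
python3 -m creep '[[[1,0,0.001,0,0,0,0],[1,0,0.0005,0,0,0,0],[1,0,0.0,0,0,0,0]]]';python3 go.py 662 21 61.6;python3 -m creep '[[[0.5,0,0,0,0,0,0],[0.3,0,0,0,0,0,0],[0.1,0,0,0,0,0,0],[0,0,0,0,0,0,0],[0,0,-0.01,0,0,0,0],[0,0,-0.03,0,0,0,0],[0,0,-0.05,0,0,0,0],[0,0,-0.04,0,0,0,0]]]';python3 go.py 450 20 200
```

```text
time: 35.02
ee_pos: [662.4, 21.4, 61.8]
tool_rot: [[0.707, 0.001, 0.707], [-0.707, -0.0, 0.707], [0.001, -1.0, 0.001]]
wrist_force: [-0.7, 1.2, 5.1]
gripper_width: 43.4
t 35.02 p [662.4  21.4  61.8] yaw -45.0 q6 0.73 w 43.4 F [-0.7  1.2  5.1] tilt [ 0.0007 -0.    ]
ry total -0.000 rad (do first), then tx 0.0000 ty 0.0002 tz -0.0006
time: 36.02
ee_pos: [662.4, 21.4, 193.9]
tool_rot: [[0.707, 0.001, 0.707], [-0.707, -0.0, 0.707], [0.001, -1.0, 0.001]]
wrist_force: [0.4, -1.0, -0.7]
gripper_width: 85.5
t 36.02 p [662.4  21.4 193.9] yaw -45.0 q6 0.73 w 85.5 F [ 0.4 -1.  -0.7] tilt [ 0.0015 -0.0001]
ry total -0.000 rad (do first), then tx -0.1492 ty -0.0061 tz -0.1512
```

Back off to clear the view and check everything.

```bash
python3 -m creep '[[[0,-0.01,-0.02,-0.010,0,0,0],[0,-0.025,-0.02,-0.025,0,0,0],[0,-0.03,0,-0.03,0,0,0],[0,-0.03,0,-0.03,0,0,0],[0,-0.03,0,-0.03,0,0,0],[0,-0.02,0,-0.02,0,0,0],[0,-0.005,0,-0.005,0,0,0],[0,0,0,0,0,0,0]]]';python3 - <<'E'
from h import *
b=bot.grab_frame('side');cv2.imwrite('pics/s17.png',b);crop(b,240,140,400,260,5,'s17a.png')
b=bot.grab_frame('top');cv2.imwrite('pics/t17.png',b);crop(b,310,90,420,200,5,'t17a.png');crop(b,190,165,260,250,6,'t17b.png');crop(b,450,135,550,260,5,'t17c.png')
E
python3 go.py 450 20 200
```

```text
time: 37.02
ee_pos: [450.7, 21.4, 231.9]
tool_rot: [[0.707, 0.001, 0.707], [-0.707, -0.0, 0.707], [0.001, -1.0, 0.001]]
wrist_force: [0.5, -0.2, -0.2]
gripper_width: 85.3
t 37.12 p [451.2  21.3 231.5] yaw -45.01 q6 0.7 w 85.5 F [-0.7 -0.5 -0.6] tilt [ 0.001  -0.0001]
ry total -0.000 rad (do first), then tx 0.0001 ty 0.0315 tz -0.0018
```

View pics/s17.png

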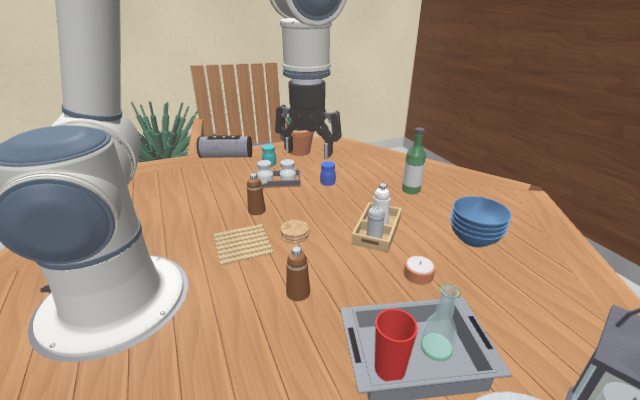

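View pics/t17a.png

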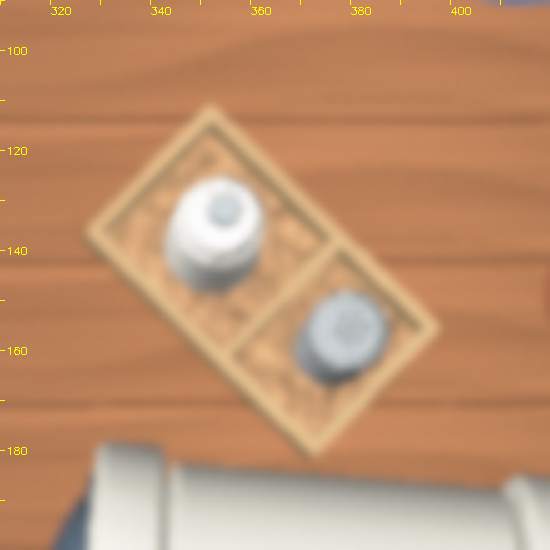

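View pics/t17b.png

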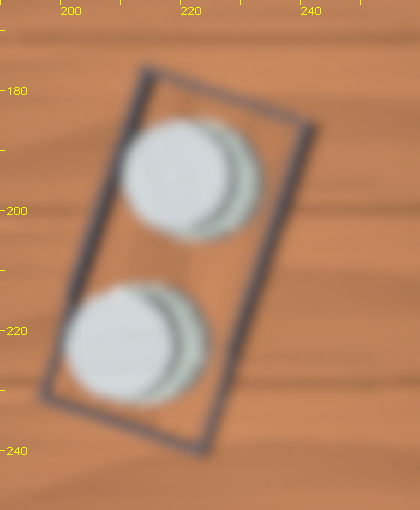

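View pics/t17c.png

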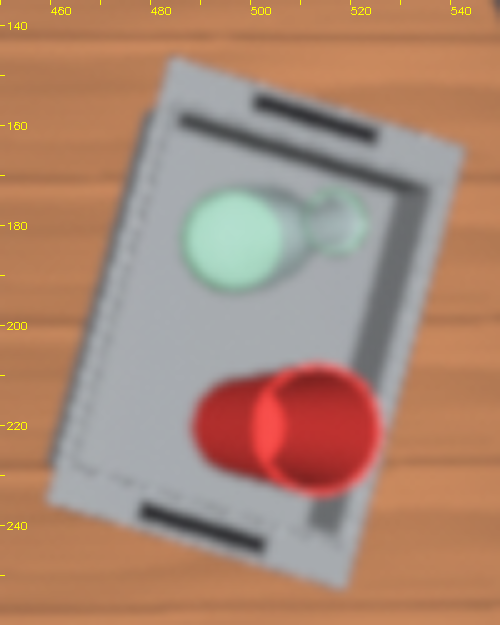

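View pics/s17a.png

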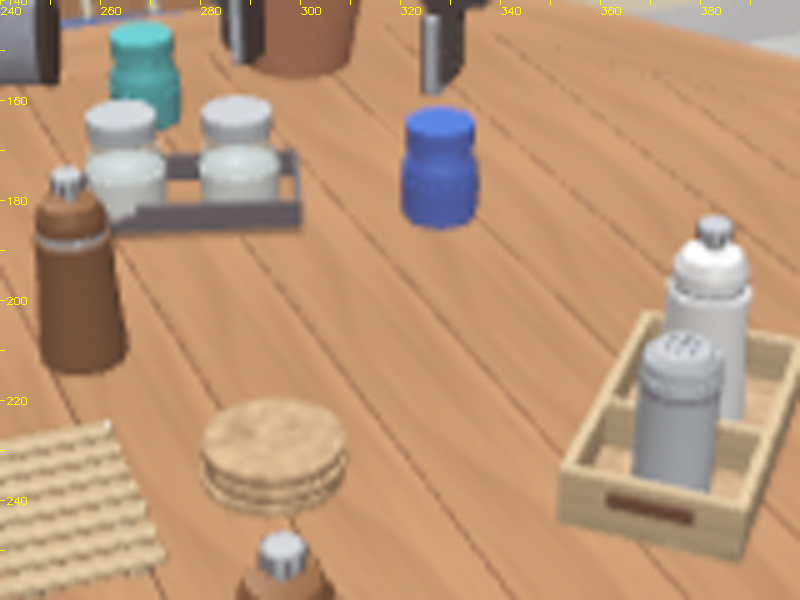

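```bash
python3 - <<'E'
from h import *
def loc(n,u,v,z,c,a):
    p=plane('top',u,v,z)[:2];d=p-c;a=np.radians(a);print(n,p.round(1),'local',np.round([d[0]*np.cos(a)+d[1]*np.sin(a),-d[0]*np.sin(a)+d[1]*np.cos(a)],1))
ca=np.array([638.4,-2.7]);tu=np.array([493.4,-366]);ra=np.array([474,376.8])
loc('knob',354.8,131.8,126,ca,-135.1);loc('grinder foot/body edge ctr',352.3,139.5,15,ca,-135.1)
loc('shaker top',378,155.5,98,ca,-135.1)
loc('cruet base',495,183,8,tu,-16.1);loc('cruet lip',515,179.5,144,tu,-16.1)
loc('new lid',218.7,194,75,ra,-18);loc('old lid',209.7,222,75,ra,-18)
loc('tumbler',513.3,220.5,114,tu,-16.1)
E
```

```text
knob [658.9  20.7] local [-31.   -2.1]
grinder foot/body edge ctr [657.9  20.4] local [-30.1  -2.6]
shaker top [604.  -38.7] local [49.8  1.2]
cruet base [ 540.  -367.3] local [45.1 11.7]
cruet lip [ 539.4 -366.4] local [44.3 12.3]
new lid [510.4 365.1] local [38.3  0.1]
old lid [439.2 387.9] local [-36.5  -0.1]
tumbler [ 439.7 -372.6] local [-49.8 -21.2]
```

All are within their windows and upright (top and base positions agree to about 1 mm). Hand in.

```bash
python3 -c "
from cell import bot
print(bot.job_done())"
```

```text
the job is handed in; nothing more can be done
None
```

The job is handed in, at about 37 s on the robot's clock. No verdict is reported back, so the figures below are my own last checks.

- **Jars:** I moved the older jar to the front of the rack and stood the new jar behind it.
- **Cruet:** It stands in the free half of the tub, beside the tumbler.
- **Shaker and grinder:** The shaker is in the caddy's narrow bay and the grinder is in the wide bay.

Positions come from the last top-camera picture, good to a few mm:

| Thing | Place | x (mm) | y (mm) |
|---|---|---|---|
| Grinder | caddy | -31 | -2 |
| Shaker | caddy | 50 | 1 |
| Cruet | tub | 45 | 12 |
| Older jar | rack | -36 | 0 |
| New jar | rack | 38 | 0 |

- **Windows:** All five are inside their x and y limits. I did not measure heights.
- **Upright:** For the grinder and cruet, top and base positions agree within about 1 mm. The other three look upright in the last pictures.
- **Tumbler:** It still stands, measured within about 3 mm of where it started. That is about the accuracy of the measurement.
- **Gripper:** It is open and well clear. The wrist force stayed at or below about 15 N at every reading.
- **What disagreed:** The side camera put some things 5 to 13 mm away from where the top camera did. The worst was a rough reading of the shaker's base, about 17 mm off. I relied on the top camera. The grinder gripped at 43 mm instead of the expected 45 mm, but it held and stayed upright.

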